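# Clean the repaired phones

### The job

Lay each repaired phone, glass up, flat into the tray bay of its own length, holding it by the edges of its frame only: neither hand nor arm may touch the glass. Wet the felt wiper by pressing its felt on the dispenser's dish until the dish is fully down, and then wipe each phone's glass from end to end in one gentle, steady stroke with the felt lying across the phone, always from the earpiece end (pale slot) to the end with the round button, first the shortest phone and the longest last. Finally stand the wiper back upright on the middle of its rubber pad, with every phone still seated, and leave the other things on the bench alone.

Things in the scene. Friction and masses are not known exactly. Their poses are not given: they have to be found in the camera images.
- phone_s: the short phone: a flat slab 112 long, 58 wide, 10 thick, aluminium frame with a black glass face on top. It lies glass up on the mat at the start and may be absent. Origin: centre of its underside; x along its length, pointing to the earpiece end (a pale slot across the glass; the other end has a round pale button 11 across), z up out of the glass. It may be seated either way round.
- phone_s_glass: the black glass of the short phone: the top face, inset 3 from the frame's edges all round. Only the wiper may touch it. Origin on the phone's axis, 8.8 above the phone's underside (1.2 below the top face).
- bay_s (a point): centre of the floor of the short phone's bay in the tray, 6 above the mat; x along the bay's length, pointing from the short bay towards the long bay. The bay is 118 by 63 between black stops 5 high; the stops on its long sides stand only near its corners, so its middle 68 is open to the fingers.
- phone_m: the middle phone: a flat slab 130 long, 58 wide, 10 thick, aluminium frame with a black glass face on top. It lies glass up on the mat at the start and may be absent. Origin: centre of its underside; x along its length, pointing to the earpiece end (a pale slot across the glass; the other end has a round pale button 11 across), z up out of the glass. It may be seated either way round.
- phone_m_glass: the black glass of the middle phone: the top face, inset 3 from the frame's edges all round. Only the wiper may touch it. Origin on the phone's axis, 8.8 above the phone's underside (1.2 below the top face).
- bay_m (a point): centre of the floor of the middle phone's bay in the tray, 6 above the mat; x along the bay's length, pointing from the short bay towards the long bay. The bay is 136 by 63 between black stops 5 high; the stops on its long sides stand only near its corners, so its middle 86 is open to the fingers.
- phone_l: the long phone: a flat slab 148 long, 58 wide, 10 thick, aluminium frame with a black glass face on top. It lies glass up on the mat at the start and may be absent. Origin: centre of its underside; x along its length, pointing to the earpiece end (a pale slot across the glass; the other end has a round pale button 11 across), z up out of the glass. It may be seated either way round.
- phone_l_glass: the black glass of the long phone: the top face, inset 3 from the frame's edges all round. Only the wiper may touch it. Origin on the phone's axis, 8.8 above the phone's underside (1.2 below the top face).
- bay_l (a point): centre of the floor of the long phone's bay in the tray, 6 above the mat; x along the bay's length, pointing from the short bay towards the long bay. The bay is 154 by 63 between black stops 5 high; the stops on its long sides stand only near its corners, so its middle 104 is open to the fingers.
- tray: fixed aluminium cleaning tray, a flat plate 450 x 110 x 6 lying crosswise in front of the robot, with three bays end to end along its x: short, middle, long (centres at x = -153, -18, +135). Origin: centre of its underside.
- wiper: loose felt wiper: a grey block 58 x 34 with a black handle bar on it, 50 long (x), 22 thick (y) and 76 high in all; handle from 32 to 76 above the felt's face. Its white felt sole (56 along x, 32 along y) is spring-mounted, gives up to 8 (2 N to start, 6 N fully in). Origin: centre of the felt's face when not pressed; z up.
- felt (a point): centre of the face of the wiper's felt sole (moves up with the sole when pressed)
- rest: fixed flat black rubber pad 130 x 100 x 4 on which the wiper stands. Origin: centre of its underside.
- dispenser: fixed white plunger bottle of cleaner, 74 across, with a round steel dish on top. Origin: centre of its underside; the dish's top is 118 up when not pressed.
- dish_top (a point): centre of the top of the dispenser's dish (68 across)
- dish (a joint): how far the dish is pressed down, in m: 0 up, 0.010 fully down (about 4 N); it springs back
- tweezers: bystander, leave alone: steel tweezers, 120 long
- driver: bystander, leave alone: small screwdriver, 150 long
- battery: bystander, leave alone: flat phone battery, 90 x 45 x 6
- tape: bystander, leave alone: roll of tape, 76 across, 20 high
- cup: bystander, leave alone: grey cup, 70 across, 80 high
- screwbox: bystander, leave alone: white divided screw box, 110 x 80 x 25
- brush: bystander, leave alone: wooden brush, 140 long
- coil_case: bystander, leave alone: dark steel case, 70 x 50 x 22
Not all that is in view belongs to the job. What is shaped like the wiper but pink or red is not meant.

How it is judged:
By the outcome, as a careful person would: the job done as asked, in the order asked, and still so for the second after the job is handed in, with the robot touching nothing.
Of phone_s, phone_m, phone_l only 2 to 3 are there at a start; the rules pass over those that are not, and their reading is None.
At some moment in a run one of phone_s, phone_m, phone_l may be knocked a few centimetres aside while the robot is not near it.
It also fails if it takes over 208 s, if anything falls off the work surface, if the arm or the gripper's body presses on something with over 40 N, if the wrist force passes 120 N, or if a joint passes its speed limit or range.

### The arm

A 6-joint arm with a two-finger parallel gripper is mounted at the origin on the work surface. World frame = base frame: x ahead of the robot, y to its left, z up, the work surface at z = 0. Lengths are in m, angles in degrees, forces in N, time in s.
With the tool pointing down it reaches from about 0.225 to 0.725 m from the base axis. Payload 3.1 kg.
Tool frame: the origin (TCP) lies at the very end of the fingers, on their centre line; the grasp point (between the pads) lies 19 mm behind it (ctrl.grip_point_offset is the distance from the TCP to the grasp point, in m); z points along the fingers, y is the line along which they close (so a half turn about z gives the same grasp; the last joint's range is limited). The gripper opens to 85 mm and grips with 20 to 120 N. Pads are 22 mm wide; open, the fingers measure 114 mm over their backs; the gripper's body (76 mm by 85 mm) begins 54 mm behind the grasp point. The pads swing forward as they close: fully open they stand 13 mm farther back than shut.
Start: joints at [-77.968, 2.75, 5.684, 92.934, 0, 82.678], TCP at [0.174, -0.495, 0.202] pointing down, gripper open.
Joint ranges: [-166.93, 166.93], [-56.73, 111.36], [-69.38, 81.34], [-121.58, 131.49], [-85.45, 84.26], [-180, 180]. Speed limits (degrees/s): [159.86, 159.86, 180, 180, 180, 180].

### API

Orientations are given as [roll, pitch, yaw] about the fixed x, y, z axes, in that order (R = Rz(yaw) Ry(pitch) Rx(roll)).
In Python, from plant import ctrl gives the robot as it stands.
- The arm moves only by the tool send_rows, never from a script. Its argument "motion" is text: rows parted by semicolons, each of 6 numbers parted by spaces: the shift along the world's x, y, z in mm, then the turn, a rotation vector about the world's x, y, z in degrees. A call has 1 to 10 rows; each row is the pose to reach, as a shift and turn from the pose commanded when the call began; what a row does not reach only later rows make up. A row lasts 1/10 s, in which the tool goes at most 50 mm and 8.59 degrees, less where a joint would pass 70% of its speed; a pose out of reach is approached as far as the arm can. A call with a gripper value outside its range is refused whole. "claw" is the finger opening in mm, from 0 to 85.4, set as the call begins (left out, the last holds). The fingers move at their own pace and stop on an object; the grip force is fixed at half the most. Time passes only in rows, so rows that repeat a pose let the fingers close. It gives the time, the measured TCP pose, the force, the opening and the grip force at its end, in the units of the state.
- ctrl.get_obs(): the state, without advancing time (a new reading comes with each control period).
- ctrl.grab_frame(name): name is "scene" or "side" or "wrist"; returns a dict with "color" (384x512x3 uint8, red, green, blue), "z_map" (384x512 float32, m along the optical axis (not along the pixel's ray), 0 where there is no reading), "K" (3x3 intrinsics, pixels), "dist" ([k1, k2, p1, p2, k3] as OpenCV has them; the pictures are not rectified), "R" (3x3) and "t" (3): a world point X has camera coordinates R X + t. Camera axes: x right, y down, z forward; pixel columns grow to the right and rows downward; lengths in m; the calibration is good to about 2 mm. A picture is of the moment at which its call begins.
- ctrl.finish_job(): hands the job in; it is judged then, once.
The state is a dict: "clock": time; "q": joint angles; "qd": joint speeds; "tau": joint torques, N m; "tcp_pos": TCP position; "eef_rot": TCP orientation; "ft_force": force on the tool from outside, world axes, zero at the start; "ft_torque": the same for the moment, N m; "opening": finger opening in m; "grip_force": force on a finger pad.
Only numpy, scipy, OpenCV 4.12 (cv2) and the standard library are available. Lean on these libraries where they do the work, as an engineer would, in place of code of your own. Each camera call takes 0.05 s, during which the arm holds its last target. There are 200 camera calls.

## Working session

There is one attempt and no reset: what is moved stays moved. The work goes in short steps, Python scripts to look and compute and a tool call to move; the robot and the scene stay as the last step left them, time stands still between calls to the robot, and variables do not carry over. Pictures are saved under pics/ and viewed, at most 14 in all, crops included, and the job is handed in when it is done.

Besides the shell and the picture viewer there is one more tool, called as name(argument=value, ...), one argument or row to a line, values as JSON. send_rows: Moves the arm, as the interface text tells. Its arguments: {"type":"object","properties":{"motion":{"type":"string"},"claw":{"type":"number"}},"required":["motion"]}

```bash
ls; mkdir -p pics; cat > h.py <<'E'
import numpy as np, cv2, pickle
from plant import ctrl
def grab(n):
    f=ctrl.grab_frame(n); f['name']=n
    pickle.dump(f,open(f'{n}.pkl','wb')); return f
def load(n): return pickle.load(open(f'{n}.pkl','rb'))
def ray(f,uv,z):
    uv=np.array(uv,float).reshape(-1,1,2)
    p=cv2.undistortPoints(uv,f['K'],np.array(f['dist'],float)).reshape(-1,2)
    d=np.c_[p,np.ones(len(p))]@f['R']; c=-f['R'].T@f['t']
    return c+d*((z-c[2])/d[:,2])[:,None]
def proj(f,X):
    rv=cv2.Rodrigues(np.array(f['R'],float))[0]
    return cv2.projectPoints(np.array(X,float).reshape(-1,1,3),rv,np.array(f['t'],float),f['K'],np.array(f['dist'],float))[0].reshape(-1,2)
def save(img,name): cv2.imwrite(f'pics/{name}.png',cv2.cvtColor(img,cv2.COLOR_RGB2BGR))
E
python3 - <<'E'
from h import *
for n in('scene','side','wrist'):
    f=grab(n); save(cv2.resize(f['color'],(800,600)),n+'0')
    print(n,-f['R'].T@f['t'],f['R'][2],f['K'][0,0])
print(ctrl.get_obs())
E
```

```text
pics
scene [1.18862445 0.43354219 1.47619266] [-0.39503861 -0.3161452  -0.86255244] 430.45574196093133
side [ 1.14517306 -0.98787076  0.91108271] [-0.44241836  0.66106895 -0.60601472] 441.47357086254357
wrist [ 0.24287017 -0.4718806   0.37363792] [-0.26980171 -0.0931444  -0.95840031] 319.6275465652514
{'clock': 0.15, 'q': array([-7.79685936e+01,  2.78548331e+00,  5.61177583e+00,  9.29335586e+01,
       -1.47481888e-04,  8.26793127e+01]), 'qd': array([-0.09897217, -0.03706266,  0.29751898,  0.0603902 ,  0.06466801,
       -0.03030575]), 'tau': array([ 1.48516127e-03, -3.39258814e+01,  3.20424235e+01,  1.53993478e-02,
       -1.20060026e-04, -1.59873853e-06]), 'tcp_pos': array([ 0.17386077, -0.49481226,  0.20116089]), 'eef_rot': array([-1.79893589e+02, -1.35218526e-02,  1.93520813e+01]), 'ft_force': array([ 0.39709459, -1.12143114,  0.08251601]), 'ft_torque': array([ 0.01081826, -0.01560988,  0.04733323]), 'grip_force': 0.0, 'opening': 0.08527197486098906}
```

View pics/scene0.png

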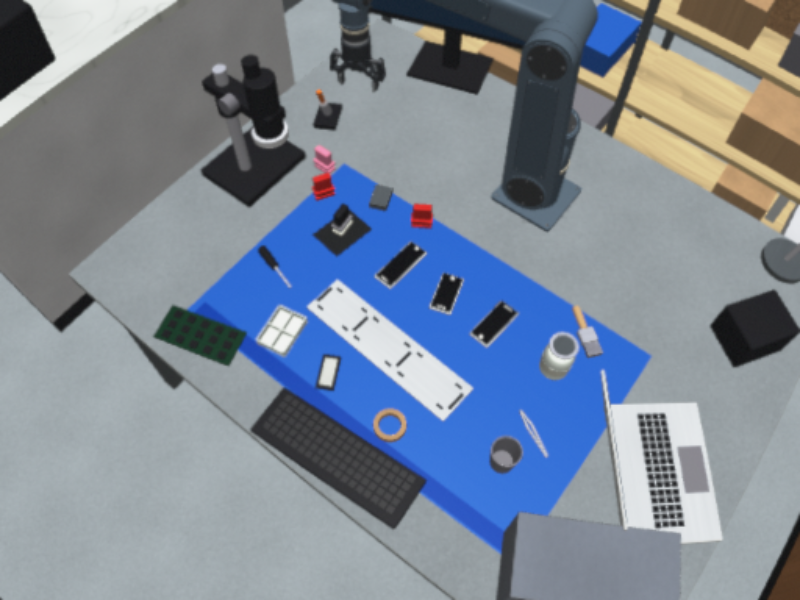

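View pics/side0.png

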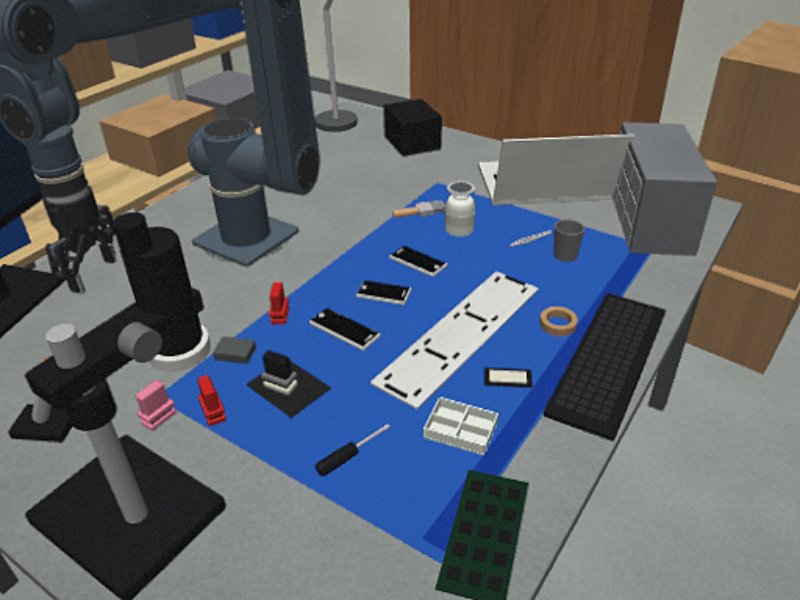

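```bash
cat >> h.py <<'E'
def glass(f,box,z=0.010,thr=60):
    """dark blobs in box (x0,y0,x1,y1) -> world min rects"""
    x0,y0,x1,y1=box; k=4
    g=f['color'][y0:y1,x0:x1].max(2)
    g=cv2.resize(g,None,fx=k,fy=k,interpolation=cv2.INTER_CUBIC)
    out=[]
    for c in cv2.findContours((g<thr).astype(np.uint8),cv2.RETR_EXTERNAL,cv2.CHAIN_APPROX_NONE)[0]:
        if cv2.contourArea(c)<60*k: continue
        p=c.reshape(-1,2)/k+[x0,y0]+(0.5/k-0.5)
        W=ray(f,p,z)[:,:2]*1000
        (cx,cy),(w,h),a=cv2.minAreaRect(W.astype(np.float32))
        if w<h: w,h,a=h,w,a+90
        out.append((p.mean(0).round(),np.round([cx,cy,w,h,(a+90)%180-90],1)))
    return out
E
python3 - <<'E'
from h import *
s=load('scene'); d=load('side')
for n,f,b in(('scene',s,(190,90,350,240)),('side',d,(140,145,350,270))):
    print(n)
    for o in glass(f,b,thr=70): print(*o)
c=s['color'][95:275,190:380]; c2=d['color'][110:270,150:360]
save(np.vstack([cv2.resize(c,(600,568),interpolation=2)]),'cropA'); save(cv2.resize(c2,(787,600),interpolation=2),'cropB')
E
```

```text
scene
[316. 206.] [421.6 138.7 116.5  45.4  -4.8]
[286. 187.] [424.1  -5.8  98.3  47.5  17.1]
[256. 168.] [ 427.6 -150.7  133.9   45.5   -2.5]
[219. 147.] [ 441.7 -346.4  126.   113.    -7.4]
[191.  99.] [ 312.4 -611.8   61.5   22.9   43.1]
[337. 110.] [-42.  -64.7 264.2 123.4  31.1]
side
[253. 250.] [ 619.2 -250.4   49.3    8.2   -3.6]
[325. 243.] [ 776.9 -108.1   87.2   46.4   28.5]
[182. 244.] [ 424.9 -345.3  169.7  101.1   -7.7]
[279. 226.] [ 627.8 -125.    48.5    8.1   -3.2]
[152. 227.] [ 293.7 -330.5   65.1   63.3   23.8]
[304. 202.] [637.3  18.1  48.3   8.3  -4.3]
[220. 209.] [ 425.1 -154.3  140.    49.    -3. ]
[244. 185.] [422.4  -9.7 104.5  49.1  17.4]
[268. 166.] [419.1 134.7 120.9  49.8  -4.7]
[165. 161.] [ 88.2 -27.6 205.9  85.4  64.7]
[155. 150.] [ -3.6 -14.4 135.6  88.7  32.1]
```

View pics/cropA.png

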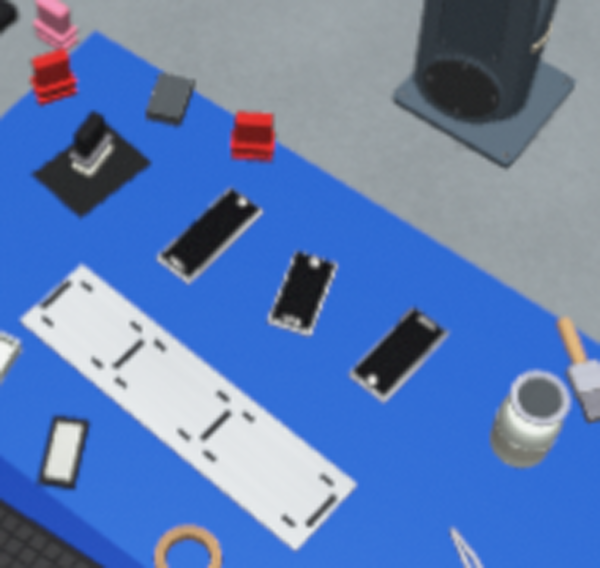

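View pics/cropB.png

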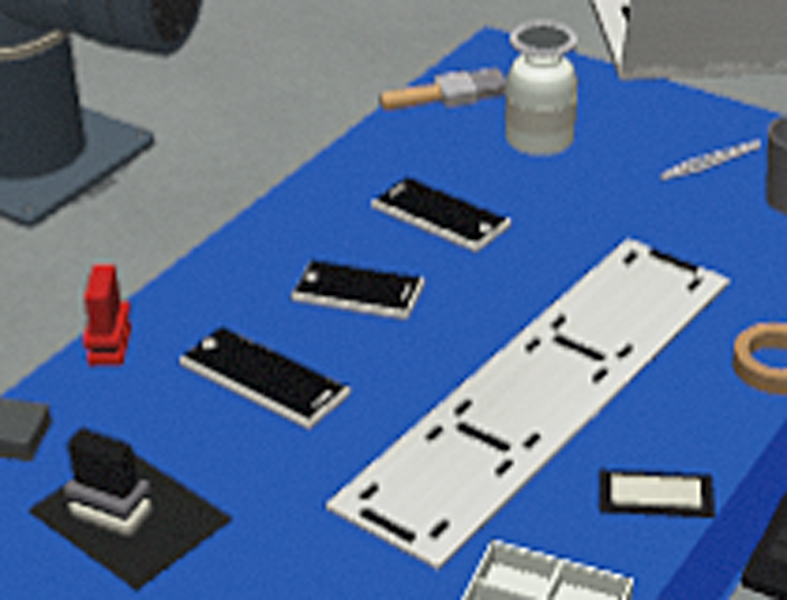

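```bash
cat >> h.py <<'E'
def white(f,box,z,thr=150,amin=60,inv=False):
    x0,y0,x1,y1=box;k=4
    c=cv2.resize(f['color'][y0:y1,x0:x1],None,fx=k,fy=k,interpolation=cv2.INTER_CUBIC)
    g=c.min(2); out=[]
    for c in cv2.findContours((g>thr).astype(np.uint8),cv2.RETR_EXTERNAL,cv2.CHAIN_APPROX_NONE)[0]:
        if cv2.contourArea(c)<amin*k*k: continue
        p=c.reshape(-1,2)/k+[x0,y0]+(0.5/k-0.5)
        W=ray(f,p,z)[:,:2]*1000
        (cx,cy),(w,h),a=cv2.minAreaRect(W.astype(np.float32))
        if w<h: w,h,a=h,w,a+90
        out.append((p.mean(0).round(),np.round([cx,cy,w,h,(a+90)%180-90],1)))
    return out
E
python3 - <<'E'
from h import *
s=load('scene'); d=load('side')
print('tray');
for f,b in((s,(190,170,310,275)),(d,(230,165,350,265))):
  for o in white(f,b,.006,120,400): print(*o)
print('stops')
for f,b in((s,(195,178,304,268)),(d,(238,172,345,262))):
  for o in glass(f,b,.011,110): 
    if o[1][2]<100: print(*o)
print('phone frame')
for f,b in((s,(232,150,342,222)),(d,(192,152,290,225))):
  for o in white(f,b,.010,100,20): print(*o)
# heights
for f,n in((s,'scene'),(d,'side')):
  zm=f['z_map']; v,u=np.mgrid[0:384,0:512]
  p=cv2.undistortPoints(np.stack([u,v],-1).reshape(-1,1,2).astype(float),f['K'],np.array(f['dist'],float)).reshape(384,512,2)
  P=(np.dstack([p,np.ones((384,512))])*zm[...,None]-f['t'])@f['R']
  np.save(n+'_P.npy',P)
  X,Y,Z=[P[...,i] for i in range(3)]
  m=(Z>.112)&(Z<.125)&(X>.2)&(X<.6)&(Y>.1)&(Y<.5)&(zm>0); print(n,'dish',m.sum(),P[m].mean(0),np.c_[P[m].min(0),P[m].max(0)].round(3).tolist())
  m=(Z>.065)&(Z<.085)&(X>.36)&(X<.52)&(Y>-.43)&(Y<-.27)&(zm>0); print(n,'handle',m.sum(),P[m].mean(0)); 
  if m.sum()>4: print(cv2.minAreaRect((P[m][:,:2]*1000).astype(np.float32)))
  m=(abs(X-.35)<.1)&(abs(Y+.07)<.02)&(zm>0);print('mat z',np.median(Z[m]))
E
```

```text
tray
[248. 222.] [635.7 -30.3 453.7 114.3  86.2]
[291. 216.] [633.9 -34.6 454.4 113.4  86.2]
stops
[201. 264.] [881.5 -50.8  75.7  35.  -85.3]
[210. 238.] [777.9 -94.9  88.2  42.6  28.7]
[250. 179.] [ 485.8 -133.5   30.1   20.   -51.7]
[253. 250.] [ 619.5 -250.9   51.     9.9   -3.6]
[325. 241.] [ 776.7 -108.7   89.4   49.9   28.7]
[278. 226.] [ 628.  -125.8   50.3   10.4   -3.4]
[304. 202.] [637.9  17.3  49.6  10.7  -3.6]
[249. 186.] [432.1  -7.9  86.7  52.9  18.4]
[329. 179.] [649.2 178.5  50.3  12.2  -3.7]
phone frame
[316. 213.] [435.3 161.1 139.7  55.3 -28. ]
[245. 211.] [626.2 -64.3 199.5  98.5  86.2]
[287. 192.] [427.6  -3.6 115.7  61.2  17.3]
[256. 174.] [ 431.2 -148.4  150.5   61.3   -3.6]
[323. 159.] [251.5  40.9 199.9 147.1 -51.4]
[220. 215.] [ 429.  -159.4  151.    61.4   -2.8]
[278. 216.] [615.5 -71.  165.6  76.4  86.1]
[247. 190.] [441.4 -30.4 122.9  58.7  43.2]
[268. 170.] [429.4 107.2 140.7  61.9  18.5]
[206. 162.] [249.9  30.7 204.5 155.  -49.4]
scene dish 256 [0.42958259 0.31955603 0.11812403] [[0.392, 0.502], [0.285, 0.472], [0.112, 0.124]]
scene handle 63 [ 0.43575029 -0.34613908  0.07626074]
((432.268798828125, -347.6637268066406), (49.783843994140625, 22.873546600341797), 11.992854118347168)
mat z -0.0003892345147822262
side dish 187 [0.44890348 0.36041252 0.11656346] [[0.394, 0.539], [0.28, 0.497], [0.112, 0.125]]
side handle 137 [ 0.43069728 -0.35628453  0.07625535]
((427.4400634765625, -352.7395935058594), (51.4434700012207, 24.267871856689453), 4.317590713500977)
mat z 0.0008652032913244678
```

send_rows(
  motion="125 243 -30 0 0 -1;125 243 -30 0 0 -1;125 243 -30 0 0 -1;125 243 -30 0 0 -1;125 243 -30 0 0 -1;125 243 -30 0 0 -1;249 487 -92 0 0 -2.2;249 487 -92 0 0 -2.2;249 487 -92 0 0 -2.2;249 487 -92 0 0 -2.2",
  claw=85,
)

```text
clock: 1.15
tcp_pos: [0.3878, -0.0766, 0.1275]
eef_rot: [180.0, -0.0, 17.1]
ft_force: [1.7, -0.6, 0.2]
opening: 0.0851
grip_force: 0.0
```

send_rows(
  motion="0 0 0 0 0 0",
)

```text
clock: 1.25
tcp_pos: [0.3875, -0.0724, 0.1259]
eef_rot: [-179.8, 0.1, 17.8]
ft_force: [-0.3, 0.4, -0.8]
opening: 0.0848
grip_force: 0.0
```

send_rows(
  motion="18 32 -8 0 0 0;36 65 -16 0 0 -0.4;36 65 -16 0 0 -0.4;36 65 -16 0 0 -0.4",
)

```text
clock: 1.65
tcp_pos: [0.4228, -0.0136, 0.1115]
eef_rot: [180.0, 0.1, 16.8]
ft_force: [-0.8, 0.3, -0.2]
opening: 0.0847
grip_force: 0.0
```

```bash
python3 - <<'E'
from h import *
o=ctrl.get_obs(); print(o['tcp_pos'],o['eef_rot'],o['q'],o['clock'])
f=grab('wrist'); save(cv2.resize(f['color'],(640,480)),'w1')
for b in glass(f,(0,0,512,384),.010,60):print(*b)
s=grab('scene')
for b in glass(s,(190,90,350,240),thr=70): print(*b)
E
```

```text
[ 0.42281133 -0.01362756  0.11151472] [1.79997058e+02 1.00374647e-01 1.68310056e+01] [-1.09045916e+01 -1.26220333e+01 -1.89755603e+01  8.37339458e+01
 -4.93178115e-02  1.52264438e+02] 1.65
[504. 273.] [ 399.4 -290.3   63.2   30.7   33.2]
[275. 312.] [316.9 -52.4 642.6 300.  -73.4]
[246. 177.] [423.8  -8.3 103.7  49.7  17.4]
[ 89. 124.] [420.9 136.6 121.9  50.1  -4.6]
[457.  33.] [ 592.7 -140.1   17.3    4.9   86.5]
[416.  12.] [ 595.4 -100.4   16.6    5.2   85.8]
[445.   5.] [ 609.5 -121.4   11.     7.1   -1.8]
[316. 206.] [421.8 138.5 115.9  45.4  -5. ]
[286. 187.] [424.2  -5.8  98.1  47.1  17.4]
[256. 168.] [ 427.7 -150.7  133.7   45.5   -2.5]
[288. 152.] [270.5 -95.9 168.9 148.6 -72.9]
[218. 147.] [ 441.8 -346.8  125.   112.9   -7.7]
[340. 119.] [-13.9 -25.1 160.8  84.3  31.2]
[293. 118.] [ 125.2 -192.4  189.7  153.    26.1]
[191.  99.] [ 312.4 -611.8   61.4   22.9   43.1]
[343.  97.] [-115.9  -74.5  116.8   81.8   39.5]
[298.  97.] [   7.1 -227.1  187.2  114.7  -51.1]
```

View pics/w1.png

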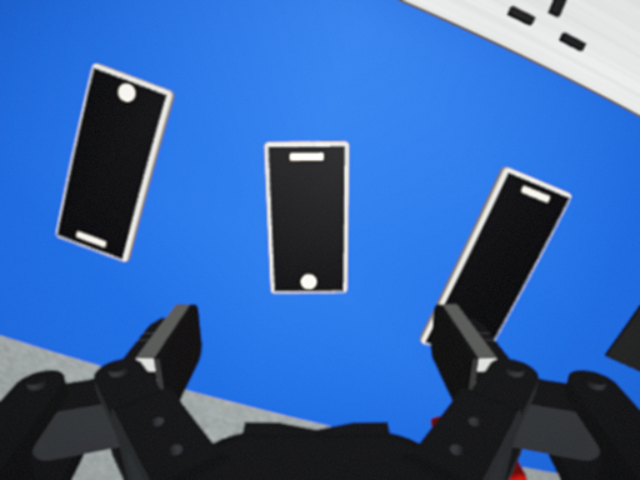

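```bash
python3 - <<'E'
from h import *
f=load('wrist'); zm=f['z_map']; v,u=np.mgrid[0:384,0:512]
p=cv2.undistortPoints(np.stack([u,v],-1).reshape(-1,1,2).astype(float),f['K'],np.array(f['dist'],float)).reshape(384,512,2)
P=(np.dstack([p,np.ones((384,512))])*zm[...,None]-f['t'])@f['R']
m=(P[...,2]>.06)&(zm>0)&(v>230)
print(m.sum(),zm[300,::64])
Z=P[...,2][m]; print(np.percentile(Z,[0,1,2,5,10,20]))
i=np.argsort(Z)[:400:40]; print(np.c_[u[m][i],v[m][i],P[m][i]*1000].round(0))
E
```

```text
37880 [0.33102575 0.3300494  0.10811038 0.32861337 0.33001655 0.32943887
 0.10451777 0.3302353 ]
[0.06235793 0.15879371 0.16258863 0.17142204 0.18280937 0.20319428]
[[ 413.  370.  305. -206.   62.]
 [ 410.  378.  303. -200.   71.]
 [ 414.  382.  302. -203.   74.]
 [ 160.  265.  409.   26.  155.]
 [ 160.  268.  408.   25.  156.]
 [ 159.  266.  410.   26.  157.]
 [ 347.  263.  436.  -55.  157.]
 [ 156.  251.  417.   28.  157.]
 [ 141.  243.  419.   35.  158.]
 [ 158.  269.  409.   26.  159.]]
```

send_rows(
  motion="0.5 3 0 0 0 0.5;1 5 -10 0 0 0.5;1 5 -40 0 0 0.5;1 5 -70 0 0 0.5;1 5 -90 0 0 0.5;1 5 -90 0 0 0.5;1 5 -90 0 0 0.5",
)

```text
clock: 2.45
tcp_pos: [0.4238, -0.0086, 0.0217]
eef_rot: [-180.0, 0.1, 17.2]
ft_force: [1.0, 0.1, 0.1]
opening: 0.085
grip_force: 0.0
```

```bash
python3 -c "
from h import *
o=ctrl.get_obs(); print(o['tcp_pos'],o['eef_rot'],o['clock'])"
```

```text
[ 0.42379642 -0.00864617  0.02167942] [-1.79974057e+02  5.21505995e-02  1.72140532e+01] 2.45
```

```bash
python3 - <<'E'
from h import *
f=grab('side'); o=ctrl.get_obs()
print(proj(f,[o['tcp_pos']]), o['tcp_pos'])
u,v=proj(f,[o['tcp_pos']])[0].astype(int)
save(cv2.resize(f['color'][v-50:v+40,u-60:u+60],(800,600),interpolation=2),'s2')
P=proj(f,[[.4238+.042*np.sin(np.radians(17.2))*k,-.0087-k*.042*np.cos(np.radians(17.2)),z] for k in(1,-1) for z in(0,.0217,.034)])
print(((P-[u-60,v-50])*6.667).round())
E
```

```text
[[245.68059085 182.55342282]] [ 0.42490961 -0.00877588  0.0227479 ]
[[379. 420.]
 [377. 386.]
 [376. 366.]
 [429. 326.]
 [428. 292.]
 [427. 273.]]
```

View pics/s2.png

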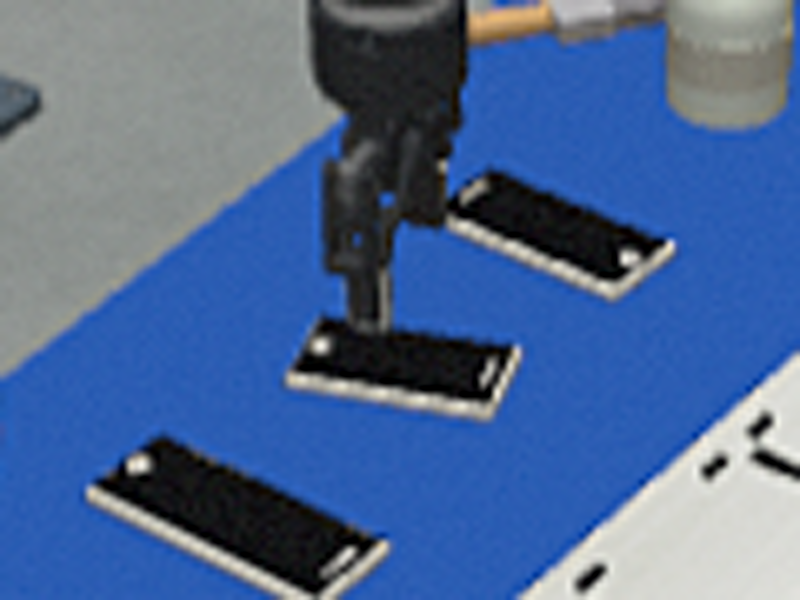

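```bash
python3 - <<'E'
from h import *
def P3(f):
    zm=f['z_map']; v,u=np.mgrid[0:384,0:512]
    p=cv2.undistortPoints(np.stack([u,v],-1).reshape(-1,1,2).astype(float),f['K'],np.array(f['dist'],float)).reshape(384,512,2)
    return (np.dstack([p,np.ones((384,512))])*zm[...,None]-f['t'])@f['R']
for n in('side','wrist'):
    f=load('side') if n=='side' else grab(n); P=P3(f)*1000
    m=(abs(P[...,0]-424)<60)&(abs(P[...,1]+9)<70)&(P[...,2]>14)&(P[...,2]<120)
    v,u=np.nonzero(m); Q=P[m]; i=np.argsort(Q[:,2])
    print(n,len(i)); print(np.c_[u,v,Q][i[::max(1,len(i)//25)]].round(0).astype(int).tolist())
E
```

```text
side 156
[[245, 182, 414, 2, 14], [246, 165, 396, 36, 59], [242, 180, 442, -52, 66], [250, 164, 414, 35, 70], [247, 163, 403, 33, 71], [250, 163, 413, 36, 73], [251, 163, 419, 35, 76], [247, 162, 405, 30, 78], [243, 176, 444, -47, 80], [247, 161, 406, 29, 83], [241, 177, 445, -60, 84], [242, 175, 442, -51, 86], [240, 175, 439, -57, 88], [239, 175, 438, -61, 91], [249, 159, 413, 31, 92], [247, 158, 405, 31, 94], [243, 172, 444, -47, 96], [248, 157, 409, 31, 99], [249, 157, 414, 30, 101], [250, 155, 414, 37, 105], [252, 154, 419, 42, 108], [236, 172, 439, -77, 112], [251, 154, 421, 33, 114], [238, 172, 447, -78, 115], [236, 168, 430, -65, 117], [237, 171, 444, -79, 119]]
wrist 12504
[[347, 246, 445, -48, 66], [144, 245, 422, 38, 72], [152, 272, 414, 31, 77], [121, 263, 416, 44, 81], [149, 288, 411, 30, 84], [358, 306, 430, -53, 87], [397, 275, 449, -60, 90], [141, 301, 411, 30, 93], [133, 274, 424, 35, 96], [112, 280, 421, 41, 99], [379, 307, 441, -51, 103], [409, 288, 452, -56, 106], [60, 308, 413, 53, 110], [435, 310, 450, -64, 112], [456, 299, 456, -67, 113], [416, 303, 452, -54, 115], [120, 307, 425, 32, 116], [103, 309, 423, 37, 117], [107, 312, 423, 35, 117], [84, 332, 414, 41, 118], [80, 342, 410, 42, 118], [421, 336, 443, -58, 118], [470, 310, 456, -69, 119], [45, 314, 418, 53, 119], [439, 327, 449, -61, 120], [439, 347, 442, -65, 120]]
```

send_rows(
  motion="0 0 -8 0 0 0;0 0 -15 0 0 0;0 0 -18 0 0 0;0 0 -18 0 0 0",
)

```text
clock: 2.95
tcp_pos: [0.4236, -0.0083, 0.0031]
eef_rot: [-180.0, 0.1, 17.3]
ft_force: [0.0, -0.3, 0.9]
opening: 0.0849
grip_force: 0.0
```

```bash
cat >> h.py <<'E'
def P3(f):
    zm=f['z_map']; v,u=np.mgrid[0:384,0:512]
    p=cv2.undistortPoints(np.stack([u,v],-1).reshape(-1,1,2).astype(float),f['K'],np.array(f['dist'],float)).reshape(384,512,2)
    return (np.dstack([p,np.ones((384,512))])*zm[...,None]-f['t'])@f['R']*1000
E
python3 - <<'E'
from h import *
o=ctrl.get_obs(); print(o['tcp_pos'],o['eef_rot'],o['opening'],o['ft_force'],ctrl.grip_point_offset)
f=grab('wrist'); P=P3(f); c=f['color'].max(2)
v,u=np.mgrid[0:384,0:512]
for b in((u<256),(u>256)):
    m=b&(v>200)&(P[...,2]>14)&(f['z_map']<.3)
    z=P[m][:,2]; i=np.argsort(z)[:60:10]; print(np.c_[u[m],v[m],P[m]][i].round(0).astype(int).tolist())
save(cv2.resize(f['color'],(640,480)),'w2')
E
```

```text
[ 0.42361487 -0.0082749   0.00314361] [-1.79957472e+02  7.85262448e-02  1.72562138e+01] 0.08487390341908663 [ 0.03659424 -0.29183713  0.93259439] 0.0187
[[160, 268, 408, 31, 46], [160, 265, 410, 31, 47], [158, 250, 417, 33, 47], [159, 261, 412, 32, 47], [159, 269, 408, 31, 48], [150, 243, 420, 37, 48]]
[[345, 265, 435, -51, 46], [346, 265, 435, -51, 47], [346, 262, 437, -50, 47], [345, 278, 429, -52, 48], [347, 259, 439, -49, 48], [345, 275, 431, -51, 48]]
```

View pics/w2.png

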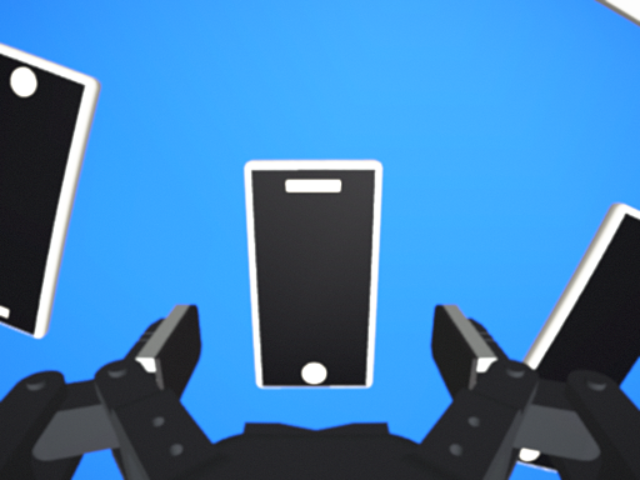

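send_rows(
  motion="0 0 -5 0 0 0;0 0 -10 0 0 0;0 0 -15 0 0 0;0 0 -15 0 0 0",
)

```text
clock: 3.4
tcp_pos: [0.4233, -0.0083, -0.0122]
eef_rot: [-179.9, 0.1, 17.3]
ft_force: [0.2, 0.6, -0.5]
opening: 0.085
grip_force: 0.0
```

send_rows(
  motion="0 0 -5 0 0 0;0 0 -10 0 0 0;0 0 -15 0 0 0;0 0 -15 0 0 0",
)

```text
clock: 3.8
tcp_pos: [0.4234, -0.0083, -0.0271]
eef_rot: [-179.9, 0.1, 17.3]
ft_force: [0.7, -0.4, 0.3]
opening: 0.0851
grip_force: 0.0
```

```bash
cat >> h.py <<'E'
def tips():
    o=ctrl.get_obs(); print(o['tcp_pos'],o['eef_rot'],o['opening'],o['ft_force'])
    f=grab('wrist'); P=P3(f); v,u=np.mgrid[0:384,0:512]
    for b in((u<256),(u>256)):
        m=b&(v>200)&(f['z_map']<.135)&(f['z_map']>0)
        z=P[m][:,2]; i=np.argsort(z)[20:100:20]; print(np.c_[u[m],v[m],P[m]][i].round(0).astype(int).tolist())
    return f
E
python3 - <<'E'
from h import *
f=tips(); 
for b in glass(f,(0,0,512,384),.010,60):print(*b)
E
```

```text
[ 0.42340498 -0.00826192 -0.02711737] [-1.79949295e+02  9.77192782e-02  1.72558833e+01] 0.08506550366986942 [ 0.70136434 -0.3784782   0.28708034]
[[137, 248, 420, 41, 24], [139, 247, 421, 40, 25], [127, 257, 415, 44, 26], [151, 249, 422, 35, 26]]
[[353, 248, 447, -47, 24], [364, 249, 448, -51, 25], [357, 248, 448, -48, 25], [360, 250, 448, -49, 26]]
[409. 370.] [ 378.6 -116.6   19.3    3.6   17.1]
[ 96. 370.] [325.7  53.6  19.3   3.6  17.8]
[382. 261.] [439.1 -69.9   8.2   1.8  63.2]
[123. 261.] [402.   49.4   8.3   1.8 -28.7]
[266. 189.] [456.7  -5.3   3.1   2.8  35.3]
[254. 181.] [459.5   0.9   6.4   3.5 -63.1]
[263. 282.] [405.2 -17.5 317.4 145.2 -72.9]
[  7. 135.] [441.4 109.8  80.8  13.5   5.2]
```

send_rows(
  motion="0 0 0 0 0 0;0 0 0 0 0 0;0 0 0 0 0 0;0 0 0 0 0 0;0 0 0 0 0 0",
  claw=66,
)

```text
clock: 4.35
tcp_pos: [0.4245, -0.0084, -0.0259]
eef_rot: [180.0, -0.0, 17.3]
ft_force: [-0.2, -0.5, -0.2]
opening: 0.0658
grip_force: 0.0
```

```bash
python3 - <<'E'
from h import *
f=tips(); P=P3(f)
m=(f['z_map']<.16)&(f['z_map']>0)&(np.mgrid[0:384,0:512][0]<280); print(np.percentile(P[m][:,2],[0,.5,1,2,5]))
save(cv2.resize(f['color'],(640,480)),'w3')
E
```

```text
[ 0.42446786 -0.00844865 -0.02594511] [ 1.79995453e+02 -1.38628274e-02  1.72537101e+01] 0.06575691511956681 [-0.17429867 -0.45110047 -0.18866865]
[[161, 247, 424, 31, 25], [175, 258, 421, 24, 26], [145, 259, 417, 36, 26], [149, 258, 418, 35, 27]]
[[330, 249, 444, -38, 25], [340, 248, 446, -41, 26], [330, 257, 441, -39, 26], [354, 259, 444, -49, 27]]
[-1.57945508 -0.2217106  -0.04218165  0.14565203  0.43121953]
```

View pics/w3.png

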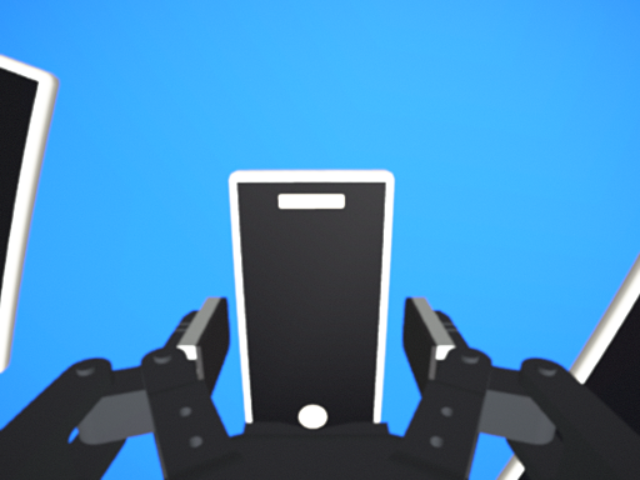

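send_rows(
  motion="0 0 -4 0 0 0;0 0 -8 0 0 0;0 0 -10 0 0 0;0 0 -10 0 0 0",
)

```text
clock: 4.8
tcp_pos: [0.4241, -0.0084, -0.0358]
eef_rot: [-180.0, 0.0, 17.3]
ft_force: [-2.4, 1.1, 4.6]
opening: 0.0659
grip_force: 2.1
```

send_rows(
  motion="0 0 -1 0 0 0;0 0 -2 0 0 0;0 0 -3 0 0 0;0 0 -3 0 0 0",
)

```text
clock: 5.2
tcp_pos: [0.4241, -0.0084, -0.0359]
eef_rot: [-180.0, 0.1, 17.3]
ft_force: [-9.4, 1.6, 22.0]
opening: 0.0659
grip_force: 10.9
```

```bash
python3 - <<'E'
from h import *
f=tips(); s=grab('side'); u,v=proj(s,[[.424,-.008,.01]])[0].astype(int)
save(np.hstack([cv2.resize(f['color'][200:320,130:390],(450,350),interpolation=2),cv2.resize(s['color'][v-25:v+25,u-25:u+25],(350,350),interpolation=2)]),'w4')
E
```

```text
[ 0.42410164 -0.00843228 -0.03587399] [-1.79995824e+02  5.33570537e-02  1.72579791e+01] 0.06590485432032446 [-9.43780565  1.57369612 22.00885195]
[[185, 208, 442, 26, 10], [241, 205, 450, 4, 10], [187, 205, 443, 25, 10], [213, 202, 448, 15, 10]]
[[306, 206, 458, -23, 10], [298, 202, 458, -19, 10], [271, 202, 455, -8, 10], [277, 210, 453, -11, 10]]
```

View pics/w4.png

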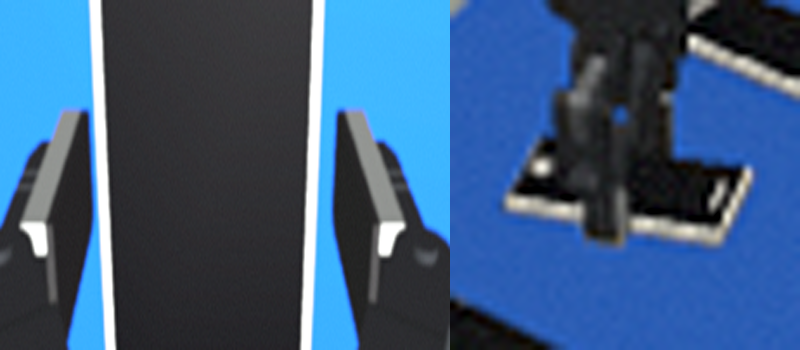

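send_rows(
  motion="0 0 3 0 0 0;0 0 7.5 0 0 0;0 0 7.5 0 0 0",
)

```text
clock: 5.6
tcp_pos: [0.4248, -0.0085, -0.0313]
eef_rot: [180.0, -0.0, 17.3]
ft_force: [1.1, -0.2, -0.5]
opening: 0.0652
grip_force: 0.0
```

send_rows(
  motion="0 0 0 0 0 0;0 0 0 0 0 0;0 0 0 0 0 0;0 0 0 0 0 0;0 0 0 0 0 0;0 0 0 0 0 0",
  claw=50,
)

```text
clock: 6.2
tcp_pos: [0.4248, -0.0084, -0.0312]
eef_rot: [180.0, -0.0, 17.3]
ft_force: [-0.5, 0.8, 5.7]
opening: 0.0558
grip_force: 64.2
```

send_rows(
  motion="0 0 10 0 0 0;0 0 30 0 0 0;0 0 55 0 0 0;0 0 80 0 0 0;20 -18 100 0 0 6;45 -40 100 0 0 13;70 -62 100 0 0 20;95 -84 100 0 0 27;120 -106 100 0 0 34;145 -128 100 0 0 41",
)

```text
clock: 7.2
tcp_pos: [0.5692, -0.1371, 0.0672]
eef_rot: [-179.9, 0.0, 58.5]
ft_force: [0.1, 0.6, -2.1]
opening: 0.056
grip_force: 64.1
```

send_rows(
  motion="20 -18 0 0 0 7;40 -36 0 0 0 14;50 -44 0 0 0 21;55 -49 0 0 0 26;55 -49 0 0 0 28;55 -49 0 0 0 28;55 -49 0 0 0 28",
)

```text
clock: 7.9
tcp_pos: [0.6235, -0.1851, 0.0674]
eef_rot: [-179.9, -0.0, 86.2]
ft_force: [0.8, 0.6, -1.8]
opening: 0.0561
grip_force: 64.2
```

```bash
python3 - <<'E'
from h import *
o=ctrl.get_obs(); print(o['tcp_pos'],o['eef_rot'],o['opening'],o['q'][5])
f=grab('wrist'); s=grab('side'); c=grab('scene')
save(np.hstack([cv2.resize(f['color'],(400,300)),cv2.resize(s['color'][120:300,170:410],(400,300))]),'w5')
z=.0+ (o['tcp_pos'][2]+.031+.010)
print('phone top z',z)
for n,F in(('w',f),('side',s)):
  for b in glass(F,(0,0,512,384),z,60): 
    if b[1][3]>20: print(n,*b)
print('stops w')
for b in glass(f,(0,0,512,384),.011,90):
    if b[1][3]<14:print(*b)
E
```

```text
[ 0.62353639 -0.1851262   0.06740228] [-1.79876692e+02 -3.28712038e-02  8.62118401e+01] 0.05611294202314859 71.35300788234417
phone top z 0.10840227867401574
w [259. 301.] [ 624.5 -204.3  307.8  139.7   -3.7]
w [ 41. 170.] [ 531.7 -137.5   43.8   28.7   -3.1]
w [453.  67.] [ 711.1 -106.5   50.9   24.7   28.5]
side [  3. 367.] [ 441.4 -881.2   62.7   21.6  -32. ]
side [309. 344.] [ 927.  -488.   195.2   87.2  -72.8]
side [215. 293.] [ 683.8 -495.4   72.    26.5   74.7]
side [ 80. 326.] [ 4.930e+02 -7.304e+02  2.302e+02  1.835e+02  1.000e-01]
side [325. 243.] [ 816.9 -204.6   77.2   40.6   28.9]
side [182. 244.] [ 503.7 -415.7  149.9   89.1   -7.8]
side [151. 227.] [ 397.2 -412.6   71.9   47.1   58.7]
side [220. 209.] [ 504.  -245.5  124.2   43.2   -3. ]
side [388. 235.] [943.4 -66.  365.1 115.9 -85.4]
side [432. 224.] [1028.2   41.4  365.    29.7  -84.7]
side [ 14. 187.] [ -92.2 -496.1  263.6  127.   -30.8]
side [266. 191.] [557.5 -87.  345.5 129.7 -53.3]
side [266. 154.] [455.   72.1  85.6  39.   35.8]
side [170. 161.] [ 213.  -128.5  145.7   20.2   83.2]
side [ 71. 219.] [ 123.2 -40
[... 580 characters left out ...]
side [263.  49.] [-133.7  917.4  111.7  101.    64.8]
side [97. 39.] [-1023.3   576.    135.2    45.3   -88.4]
side [145.  39.] [-780.6  717.8  216.1   29.3  -41.6]
side [119.  29.] [-1059.    797.4   253.6    58.8   -57.8]
side [102.  13.] [-1428.7   965.8   343.3    68.8    88.5]
side [212.   1.] [-944.4 1553.2  157.9   54.2  -31.5]
side [187.  59.] [-597.7  844.5 1917.3  393.8  -42.6]
side [17. 87.] [-1347.9   219.2  2621.3   164.9   -28.5]
stops w
[302. 131.] [ 662.  -140.5    7.6    4.7   86.8]
[206. 131.] [ 593.7 -135.9    7.8    4.9   86.3]
[254. 109.] [ 628.7 -122.8   48.3    6.7   -3.8]
[304.  80.] [ 664.4 -105.3   16.2    4.9   87.1]
[204.  79.] [ 596.  -100.6   16.3    4.9   86.7]
```

View pics/w5.png

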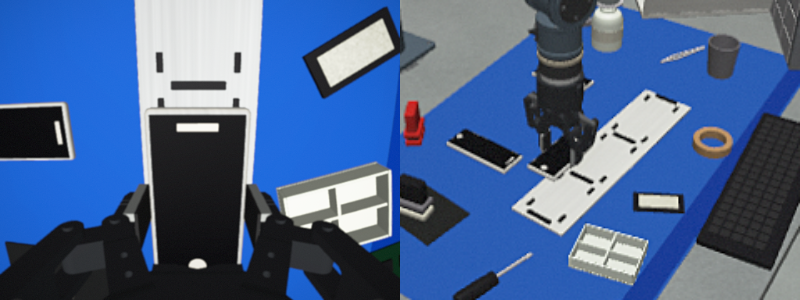

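send_rows(
  motion="1 0.5 -15 0 0 0;1 0.5 -35 0 0 0;1 0.5 -55 0 0 0;1 0.5 -72 0 0 0;1 0.5 -82 0 0 0;1 0.5 -86 0 0 0;1 0.5 -89 0 0 0;1 0.5 -91 0 0 0;1 0.5 -91 0 0 0",
)

```text
clock: 8.95
tcp_pos: [0.6259, -0.1852, -0.0219]
eef_rot: [179.9, 0.0, 86.3]
ft_force: [-0.6, 0.5, -1.6]
opening: 0.056
grip_force: 64.1
```

send_rows(
  motion="0 0 -1 0 0 0;0 0 -2 0 0 0;0 0 -2.5 0 0 0;0 0 -2.5 0 0 0",
)

```text
clock: 9.35
tcp_pos: [0.6253, -0.1849, -0.0251]
eef_rot: [-180.0, 0.0, 86.3]
ft_force: [-1.1, 0.5, -1.7]
opening: 0.0558
grip_force: 64.1
```

send_rows(
  motion="0 0 0 0 0 0;0 0 0 0 0 0;0 0 0 0 0 0;0 0 0 0 0 0;0 0 0 0 0 0;0 0 5 0 0 0;0 0 25 0 0 0;0 0 60 0 0 0;0 0 100 0 0 0;0 0 100 0 0 0",
  claw=80,
)

```text
clock: 10.35
tcp_pos: [0.6301, -0.1869, 0.0837]
eef_rot: [179.2, 0.3, 86.3]
ft_force: [1.1, -1.2, 1.3]
opening: 0.0799
grip_force: 0.0
```

```bash
python3 - <<'E'
from h import *
o=ctrl.get_obs(); print(o['tcp_pos'],o['eef_rot'],o['opening'])
f=grab('wrist'); s=grab('side'); c=grab('scene')
for b in glass(f,(0,0,512,384),.016,60): print('w',*b)
for n,F,B in(('scene',c,(190,90,350,265)),('side',s,(140,145,350,270))):
  for b in glass(F,B,.010,70): print(n,*b)
for b in white(f,(130,0,380,384),.016,130,60): print('frame',*b)
E
```

```text
[ 0.63011322 -0.18686029  0.08366494] [179.24123676   0.25305077  86.25278221] 0.07991554131232853
w [244. 257.] [ 620.6 -245.2   46.4    6.4   -4.1]
w [258. 330.] [ 632.6 -321.1  565.   178.8   -4.8]
w [203. 235.] [ 588.5 -223.4   16.     3.8   85.8]
w [285. 235.] [ 655.4 -227.9   16.     3.9   86.1]
w [ 41. 165.] [ 461.8 -154.2   76.8   48.9   -3.1]
w [245. 189.] [ 625.7 -186.7  103.9   50.1   86.3]
w [288. 132.] [ 661.  -144.3   15.5    4.    86.5]
w [198. 132.] [ 594.2 -139.7   15.4    3.9   86. ]
w [243. 106.] [ 628.9 -122.7   46.4    5.6   -3.7]
w [290.  78.] [ 663.7 -105.4   15.1    3.8   85.6]
w [196.  78.] [ 596.6 -100.9   15.2    4.1   85.4]
w [431.  66.] [ 768.9 -101.6   86.1   41.9   28.6]
scene [196. 261.] [883.4 -73.5  72.9  30.3 -84.9]
scene [316. 206.] [421.8 138.5 115.9  45.4  -5. ]
scene [256. 168.] [ 427.6 -150.7  133.4   45.4   -2.5]
scene [214. 162.] [ 509.4 -285.3  400.6  169.1   46.9]
scene [196. 126.] [ 420.1 -494.8   70.5   13.4   63.2]
scene [340. 119.] [-13.9 -25.1 160.5  84.3  31.2]
scene [343.  98.] [-119.8  -76.6  118.7   63.3   31. ]
scene [238. 106.] [
[... 173 characters left out ...]
.3  169.3  101.1   -7.6]
side [265. 235.] [ 617.7 -179.2  118.1   61.2   86.1]
side [152. 227.] [ 293.7 -330.5   65.1   63.3   23.9]
side [304. 202.] [637.3  18.2  48.2   8.   -3.7]
side [220. 209.] [ 425.4 -154.6  139.7   48.9   -3.2]
side [268. 184.] [463.8  54.1 382.7 154.4 -49.3]
side [165. 161.] [ 88.2 -27.6 205.9  85.4  64.7]
side [267. 149.] [357.4 230.9  99.6  49.1  39.1]
side [266. 146.] [342.3 246.9  76.2  16.7  32.5]
side [156. 149.] [ -3.3 -15.2 135.3  90.4  32.1]
frame [376. 288.] [ 735.  -286.1   11.7    6.6  -86.3]
frame [369. 244.] [ 723.3 -244.5   25.5   24.4  -86.4]
frame [359. 226.] [ 717.  -223.9   35.1    2.7   12.4]
frame [243. 127.] [ 626.9 -151.5  202.6  106.8   86.2]
```

send_rows(
  motion="-20 32 10 0 0 8;-40 64 20 0 0 16;-60 96 20 0 0 24;-80 128 20 0 0 32;-100 160 20 0 0 40;-120 190 20 0 0 48;-140 220 20 0 0 56;-160 255 20 0 0 64;-180 290 20 0 0 72;-195 310 20 0 0 80",
  claw=85,
)

```text
clock: 11.5
tcp_pos: [0.4273, 0.1269, 0.0929]
eef_rot: [-180.0, -0.2, 166.7]
ft_force: [0.3, 0.6, -0.3]
opening: 0.085
grip_force: 0.0
```

send_rows(
  motion="-5 5 0 0 0 5;-9 12 0 0 0 9;-9 12 0 0 0 9;-9 12 0 0 0 9;-9 12 0 0 0 9",
)

```text
clock: 12.0
tcp_pos: [0.4211, 0.1366, 0.0942]
eef_rot: [-180.0, -0.1, 175.2]
ft_force: [-0.3, 0.3, 0.1]
opening: 0.0853
grip_force: 0.0
```

```bash
python3 - <<'E'
from h import *
o=ctrl.get_obs(); print(o['tcp_pos'],o['eef_rot'],o['opening'],o['q'])
f=grab('wrist')
for b in glass(f,(0,0,512,384),.010,60): print('w',*b)
E
```

```text
[0.42105181 0.13660928 0.0941638 ] [-1.79970261e+02 -7.67418550e-02  1.75167202e+02] 0.08526713442297784 [ 9.29094939e+00 -9.36367514e+00 -1.81759216e+01  8.12694324e+01
 -1.01135635e-02  1.41237342e+01]
w [408. 370.] [640.4 284.9  37.1   8.5  -5.3]
w [ 97. 370.] [612.7 -49.   36.9   7.6  -2.5]
w [123. 261.] [482.8  11.5  16.1   3.9 -50.8]
w [255. 332.] [568.3 126.9 598.9 185.2  85.1]
w [255. 123.] [370.9 141.   24.3   2.4  86.3]
w [254. 165.] [420.8 136.5 121.3  49.3  -4.6]
```

send_rows(
  motion="0 0 -20 0 0 0;0 0 -50 0 0 0;0 0 -80 0 0 0;0 0 -100 0 0 0;0 0 -114 0 0 0;0 0 -120 0 0 0;0 0 -124 0 0 0;0 0 -124 0 0 0;0 0 -124 0 0 0",
)

```text
clock: 12.95
tcp_pos: [0.4223, 0.1371, -0.0282]
eef_rot: [180.0, 0.1, 175.2]
ft_force: [0.4, -0.7, 1.1]
opening: 0.0854
grip_force: 0.0
```

send_rows(
  motion="0 0 0 0 0 0;0 0 0 0 0 0;0 0 0 0 0 0;0 0 0 0 0 0;0 0 0 0 0 0;0 0 0 0 0 0;0 0 0 0 0 0;0 0 0 0 0 0",
  claw=50,
)

```text
clock: 13.75
tcp_pos: [0.4225, 0.1374, -0.0276]
eef_rot: [180.0, 0.1, 175.3]
ft_force: [-1.2, -0.2, 6.2]
opening: 0.0551
grip_force: 62.1
```

send_rows(
  motion="0 0 10 0 0 0;0 0 30 0 0 0;0 0 55 0 0 0;0 0 80 0 0 -5;20 -18 100 0 0 -13;45 -40 100 0 0 -21;70 -62 100 0 0 -29;95 -84 100 0 0 -37;120 -106 100 0 0 -45;145 -128 100 0 0 -53",
)

```text
clock: 14.75
tcp_pos: [0.5667, 0.0082, 0.0705]
eef_rot: [-179.9, -0.0, 121.9]
ft_force: [-0.5, 0.3, -2.3]
opening: 0.0552
grip_force: 63.8
```

send_rows(
  motion="20 -18 0 0 0 -8;40 -36 0 0 0 -16;55 -50 0 0 0 -24;62 -58 0 0 0 -31;66 -62 0 0 0 -36;66 -62 0 0 0 -36;66 -62 0 0 0 -36",
)

```text
clock: 15.45
tcp_pos: [0.6317, -0.0527, 0.0704]
eef_rot: [-179.9, -0.0, 86.4]
ft_force: [-0.2, 0.6, -3.2]
opening: 0.055
grip_force: 63.9
```

```bash
python3 - <<'E'
from h import *
o=ctrl.get_obs(); print(o['tcp_pos'],o['eef_rot'],o['opening'],o['q'][5],o['ft_force'])
f=grab('wrist')
for b in glass(f,(0,0,512,384),.011,80): 
  if b[1][3]<16 or b[0][1]>280: print('w',*b)
s=grab('scene');
for b in glass(s,(190,90,350,265),.010,70): print(*b)
E
```

```text
[ 0.6317133  -0.05272263  0.07042361] [-1.79911388e+02 -2.25461972e-02  8.63556190e+01] 0.054979199107682564 82.80933377581067 [-0.2364694   0.63850758 -3.18939604]
w [244. 295.] [ 630.3 -130.7  542.7  267.    -3.6]
w [255.  92.] [638.5  20.7  48.1   6.3  -3.7]
w [305.  63.] [674.1  38.2  16.5   4.8  86.2]
w [205.  63.] [605.7  42.9  16.5   4.8  85.8]
w [448.  14.] [774.2  67.1  42.7   9.8 -26.3]
[196. 261.] [883.4 -73.5  72.9  30.3 -84.9]
[217. 195.] [ 621.3 -191.   107.    50.7   87.9]
[245. 117.] [ 246.5 -348.4   76.1   23.6  -86.7]
[340. 119.] [-14.  -25.1 160.8  84.3  31.2]
[191.  99.] [ 312.4 -611.8   61.5   22.9   43.1]
[343.  97.] [-114.8  -83.9  119.7   80.7   31. ]
[252. 153.] [ 283.9 -256.3  751.2  344.9   11.5]
```

send_rows(
  motion="1.3 0 -15 0 0 0;1.3 0 -35 0 0 0;1.3 0 -55 0 0 0;1.3 0 -72 0 0 0;1.3 0 -82 0 0 0;1.3 0 -86 0 0 0;1.3 0 -89 0 0 0;1.3 0 -90 0 0 0;1.3 0 -91 0 0 0;1.3 0 -91 0 0 0",
)

```text
clock: 16.55
tcp_pos: [0.6344, -0.0531, -0.0192]
eef_rot: [179.9, 0.0, 86.3]
ft_force: [-0.8, -0.8, -0.8]
opening: 0.0551
grip_force: 63.9
```

send_rows(
  motion="0 0 -0.7 0 0 0;0 0 -1.3 0 0 0;0 0 -1.3 0 0 0",
)

```text
clock: 16.85
tcp_pos: [0.6336, -0.053, -0.0213]
eef_rot: [180.0, 0.0, 86.3]
ft_force: [-0.1, 0.3, -3.0]
opening: 0.0547
grip_force: 63.9
```

send_rows(
  motion="0 0 0 0 0 0;0 0 0 0 0 0;0 0 0 0 0 0;0 0 0 0 0 0;0 0 0 0 0 0;0 0 5 0 0 0;0 0 25 0 0 0;0 0 60 0 0 0;0 0 100 0 0 0;0 0 100 0 0 0",
  claw=80,
)

```text
clock: 17.85
tcp_pos: [0.6387, -0.0538, 0.0872]
eef_rot: [179.2, 0.1, 86.3]
ft_force: [0.8, 0.2, 0.9]
opening: 0.08
grip_force: 0.0
```

```bash
python3 - <<'E'
from h import *
o=ctrl.get_obs(); print(o['tcp_pos'],o['eef_rot'],o['opening'])
f=grab('wrist'); s=grab('side'); 
for b in glass(f,(0,0,512,384),.016,60): 
  if b[0][1]<260:print('w',*b)
for n,F,B in(('side',s,(140,145,350,270)),):
  for b in glass(F,B,.010,70): print(n,*b)
E
```

```text
[ 0.63865971 -0.05383547  0.08717311] [1.79216311e+02 9.58199052e-02 8.62568908e+01] 0.08003592762158843
w [205. 242.] [597.  -97.5  16.4   3.7  85.6]
w [285. 241.] [ 663.9 -101.9   16.2    3.9   86.3]
w [245. 185.] [634.1 -52.6 122.3  50.   86.4]
w [289. 118.] [670.7  -1.1  15.    3.9  86.4]
w [199. 118.] [603.8   3.5  15.1   3.7  86.5]
w [244.  92.] [638.6  20.7  46.4   5.2  -3.6]
w [508. 170.] [855.1 -60.8 188.3  15.7 -80.3]
w [290.  64.] [673.5  38.   15.4   3.8  86.1]
w [197.  64.] [606.4  42.4  15.4   4.2  85. ]
side [253. 250.] [ 619.2 -249.4   48.2    9.8   -3.1]
side [325. 243.] [ 776.5 -108.2   87.8   46.3   28.5]
side [182. 244.] [ 425.  -345.2  169.2  101.1   -7.6]
side [265. 235.] [ 617.7 -178.6  119.6   60.9   86. ]
side [152. 227.] [ 293.7 -330.    65.2   62.8   23.2]
side [290. 213.] [624.9 -45.6 138.5  60.6  84.4]
side [220. 209.] [ 425.3 -154.5  139.6   48.6   -3. ]
side [166. 161.] [ 90.3 -24.9 202.6  78.4  67.2]
side [295. 166.] [505.9 184.5 298.4 163.1 -57.1]
side [156. 149.] [ -3.9 -14.6 135.   88.7  32.1]
```

send_rows(
  motion="-20 -10 15 0 0 -8;-40 -20 15 0 0 -16;-65 -30 15 0 0 -24;-90 -42 15 0 0 -32;-115 -54 15 0 0 -40;-140 -66 15 0 0 -48;-160 -77 15 0 0 -56;-180 -87 15 0 0 -64;-195 -94 15 0 0 -72;-205 -99 15 0 0 -80",
  claw=85,
)

```text
clock: 18.95
tcp_pos: [0.4263, -0.1517, 0.0919]
eef_rot: [-179.9, 0.2, 5.9]
ft_force: [-0.5, -0.1, 0.6]
opening: 0.0852
grip_force: 0.0
```

send_rows(
  motion="-2 0 0 0 0 -5;-2 0 0 0 0 -9;-2 0 0 0 0 -9;-2 0 0 0 0 -9;-2 0 0 0 0 -9",
)

```text
clock: 19.45
tcp_pos: [0.4263, -0.1517, 0.093]
eef_rot: [-180.0, 0.1, -2.7]
ft_force: [-0.3, 0.1, 0.7]
opening: 0.085
grip_force: 0.0
```

```bash
python3 - <<'E'
from h import *
o=ctrl.get_obs(); print(o['tcp_pos'],o['eef_rot'],o['opening'],o['q'])
f=grab('wrist')
for b in glass(f,(0,0,512,384),.010,60): print('w',*b)
E
```

```text
[ 0.42627269 -0.15165567  0.09297483] [-1.79968052e+02  6.66136783e-02 -2.67998482e+00] 0.08499312464333432 [-2.80874145e+01 -7.85150463e+00 -1.69749564e+01  8.09504266e+01
  2.77610621e-04  1.54592589e+02]
w [408. 370.] [ 213.1 -310.5   36.7    7.5   -3.8]
w [ 97. 370.] [228.9  23.7  36.5   7.8   1.8]
w [382. 261.] [ 350.2 -267.    16.2    3.7   43.3]
w [123. 261.] [361.1 -31.5  16.2   3.9 -48.6]
w [254. 333.] [ 279.8 -150.4  598.5  185.6   87.2]
w [478. 177.] [ 425.3 -347.7   45.3    1.3    8.4]
w [251. 187.] [ 421.3 -153.3  127.7   49.2   -3.1]
w [470. 164.] [ 441.7 -343.2  123.6  103.9   -7.6]
```

```bash
python3 - <<'E'
from h import *
f=load('wrist')
print(proj(f,[[.427+s*.074*np.cos(np.radians(-3)),-.1525-s*.074*np.sin(np.radians(3)),.01] for s in(-1,1)]))
# brightness profile along the phone axis line, offset 12mm sideways to miss button
for off in (0,.02):
    t=np.arange(-.085,.0851,.002); e=np.radians(-3.); 
    X=np.c_[.427+t*np.cos(e)-off*np.sin(e),-.1525+t*np.sin(e)+off*np.cos(e),0*t+.01]
    p=proj(f,X).astype(np.float32)
    g=cv2.remap(f['color'].min(2),p[None,:,0],p[None,:,1],1)[0]
    print([(int(a*1000),int(b)) for a,b in zip(t,g) ])
s=grab('scene')
for b in glass(s,(190,90,350,265),.010,70): print(*b)
E
```

```text
[[251.9216912  264.54927347]
 [252.86310304  93.17653863]]
[(-85, 51), (-83, 51), (-81, 52), (-79, 51), (-77, 51), (-75, 54), (-73, 133), (-71, 168), (-68, 208), (-66, 255), (-64, 255), (-62, 255), (-60, 255), (-58, 255), (-56, 141), (-54, 28), (-52, 33), (-50, 34), (-48, 35), (-46, 35), (-44, 36), (-42, 38), (-40, 35), (-38, 37), (-36, 39), (-34, 40), (-32, 40), (-30, 39), (-28, 42), (-26, 40), (-24, 42), (-22, 43), (-20, 43), (-18, 43), (-16, 43), (-14, 46), (-12, 45), (-10, 46), (-8, 48), (-6, 48), (-4, 48), (-2, 48), (0, 50), (1, 50), (3, 51), (5, 50), (7, 51), (9, 52), (11, 53), (13, 54), (15, 54), (17, 56), (19, 55), (21, 55), (23, 55), (25, 56), (27, 57), (29, 58), (31, 57), (33, 58), (35, 60), (37, 59), (39, 60), (41, 60), (43, 62), (45, 61), (47, 61), (49, 64), (51, 64), (53, 63), (55, 64), (57, 66), (59, 62), (61, 125), (63, 255), (65, 255), (67, 136), (69, 67), (71, 235), (73, 254), (75, 100), (77, 58), (79, 59), (81, 59), (83, 59), (85, 59)]
[(-85, 49), (-83, 49), (-81, 49), (-79, 52), (-77, 51), (-75, 50), (-73, 157), (-71, 205), (-68, 41), (-66, 27), (-64, 30), (-62, 29
[... 588 characters left out ...]
60), (53, 61), (55, 61), (57, 62), (59, 64), (61, 63), (63, 63), (65, 65), (67, 66), (69, 64), (71, 236), (73, 254), (75, 97), (77, 56), (79, 56), (81, 58), (83, 59), (85, 56)]
[196. 261.] [883.4 -73.5  72.9  30.3 -84.9]
[243. 217.] [631.9 -56.2 126.6  45.1  86.4]
[217. 195.] [ 623.7 -190.5  108.1   45.2   86.8]
[256. 168.] [ 427.5 -150.7  134.2   45.5   -2.5]
[218. 147.] [ 441.7 -346.8  125.3  112.3   -7.5]
[257. 137.] [ 311.7 -246.6  203.8  134.6   50.9]
[340. 119.] [-13.9 -25.1 160.8  84.3  31.2]
[191.  99.] [ 312.4 -611.8   61.5   22.9   43.1]
[257. 105.] [ 157.1 -359.9  170.4  136.9   37. ]
[343.  98.] [-119.7  -75.4  120.1   61.3   31. ]
[249.  96.] [ 139.3 -419.    87.2   12.2   52.5]
```

send_rows(
  motion="1 -1.8 -20 0 0 -0.4;1 -1.8 -50 0 0 -0.4;1 -1.8 -80 0 0 -0.4;1 -1.8 -100 0 0 -0.4;1 -1.8 -114 0 0 -0.4;1 -1.8 -120 0 0 -0.4;1 -1.8 -123 0 0 -0.4;1 -1.8 -123 0 0 -0.4;1 -1.8 -123 0 0 -0.4",
)

```text
clock: 20.45
tcp_pos: [0.4285, -0.1542, -0.0284]
eef_rot: [180.0, -0.1, -3.1]
ft_force: [0.3, 0.3, 0.8]
opening: 0.0852
grip_force: 0.0
```

send_rows(
  motion="0 0 0 0 0 0;0 0 0 0 0 0;0 0 0 0 0 0;0 0 0 0 0 0;0 0 0 0 0 0;0 0 0 0 0 0;0 0 0 0 0 0;0 0 0 0 0 0",
  claw=50,
)

```text
clock: 21.25
tcp_pos: [0.4287, -0.1541, -0.0278]
eef_rot: [180.0, -0.1, -3.1]
ft_force: [-0.3, 0.9, 4.1]
opening: 0.0553
grip_force: 62.1
```

send_rows(
  motion="0 0 10 0 0 0;0 0 30 0 0 0;0 0 55 0 0 0;0 0 80 0 0 5;20 24 100 0 0 13;45 54 100 0 0 21;70 84 100 0 0 29;95 114 100 0 0 37;120 144 100 0 0 45;145 174 100 0 0 53",
)

```text
clock: 22.25
tcp_pos: [0.5729, 0.0216, 0.0703]
eef_rot: [-180.0, 0.1, 50.2]
ft_force: [0.7, -1.2, -2.8]
opening: 0.055
grip_force: 64.0
```

send_rows(
  motion="20 25 0 0 0 8;40 50 0 0 0 16;55 67 0 0 0 24;65 77 0 0 0 31;69 82 0 0 0 36;69.5 82.5 0 0 0 36.3;69.5 82.5 0 0 0 36.3",
)

```text
clock: 22.95
tcp_pos: [0.6415, 0.1026, 0.0701]
eef_rot: [-179.9, 0.0, 86.1]
ft_force: [0.3, -0.1, -1.9]
opening: 0.0549
grip_force: 64.0
```

```bash
python3 - <<'E'
from h import *
o=ctrl.get_obs(); print(o['tcp_pos'],o['eef_rot'],o['opening'],o['q'][5],o['ft_force'])
f=grab('wrist')
for b in glass(f,(0,0,512,384),.011,80): 
  if b[1][3]<16 or b[0][1]>280: print('w',*b)
E
```

```text
[0.64154364 0.10264166 0.07005507] [-1.79911909e+02  3.04379678e-02  8.60669791e+01] 0.05490694790421216 97.1229183099192 [ 0.301714   -0.08565485 -1.87432418]
w [292. 281.] [640.   29.5 542.2 276.3  -3.9]
w [256.  83.] [649.5 182.4  47.7   5.9  -3.9]
```

send_rows(
  motion="1.6 0.5 -15 0 0 0;1.6 0.5 -35 0 0 0;1.6 0.5 -55 0 0 0;1.6 0.5 -72 0 0 0;1.6 0.5 -82 0 0 0;1.6 0.5 -86 0 0 0;1.6 0.5 -89 0 0 0;1.6 0.5 -90 0 0 0;1.6 0.5 -91 0 0 0;1.6 0.5 -91 0 0 0",
)

```text
clock: 24.0
tcp_pos: [0.6445, 0.1033, -0.0195]
eef_rot: [179.9, -0.0, 86.2]
ft_force: [-0.3, 0.2, -1.9]
opening: 0.0545
grip_force: 64.0
```

send_rows(
  motion="0 0 -0.7 0 0 0;0 0 -1.3 0 0 0;0 0 -1.3 0 0 0",
)

```text
clock: 24.3
tcp_pos: [0.6437, 0.1033, -0.0217]
eef_rot: [-180.0, 0.0, 86.2]
ft_force: [0.3, -0.1, -1.1]
opening: 0.0551
grip_force: 64.0
```

send_rows(
  motion="0 0 0 0 0 0;0 0 0 0 0 0;0 0 0 0 0 0;0 0 0 0 0 0;0 0 0 0 0 0;0 0 5 0 0 0;0 0 25 0 0 0;0 0 60 0 0 0;0 0 100 0 0 0;0 0 100 0 0 0",
  claw=80,
)

```text
clock: 25.3
tcp_pos: [0.6488, 0.1036, 0.087]
eef_rot: [179.2, -0.1, 86.2]
ft_force: [1.1, -0.0, 0.6]
opening: 0.08
grip_force: 0.0
```

```bash
python3 - <<'E'
from h import *
o=ctrl.get_obs(); print(o['tcp_pos'],o['eef_rot'],o['opening'])
f=grab('wrist'); s=grab('scene'); d=grab('side')
for b in glass(f,(0,0,512,384),.016,75): 
  if b[0][1]<280:print('w',*b)
for b in glass(s,(190,90,350,265),.016,70): print(*b)
# wiper handle & dish via depth points (side view and scene)
for n,F in(('scene',s),('side',d)):
  P=P3(F); X,Y,Z=P[...,0],P[...,1],P[...,2]
  m=(Z>72)&(Z<80)&(abs(X-430)<60)&(abs(Y+350)<60)&(F['z_map']>0)
  print(n,'handle',m.sum(),P[m].mean(0),cv2.minAreaRect(P[m][:,:2].astype(np.float32)))
  m=(Z>114)&(Z<122)&(abs(X-420)<60)&(abs(Y-320)<60)&(F['z_map']>0)
  print(n,'dish',m.sum(),P[m].mean(0),cv2.minEnclosingCircle(P[m][:,:2].astype(np.float32)))
E
```

```text
[0.64882828 0.10358637 0.08704995] [ 1.79207488e+02 -9.84095930e-02  8.61569951e+01] 0.08002832411126724
w [246. 277.] [638.7  24.4  46.7   6.4  -3.9]
w [206. 257.] [606.7  46.4  16.7   4.   86. ]
w [285. 256.] [673.6  41.9  17.    4.1  86.9]
w [245. 190.] [644.  100.1 140.7  50.4  86.2]
w [199. 113.] [614.7 164.9  15.4   4.1  86.3]
w [289. 113.] [681.7 160.5  15.5   4.   86.1]
w [244.  86.] [649.6 182.3  46.8   5.9  -3.9]
w [318. 278.] [659.7  65.6 569.7 376.1  -4.9]
[196. 261.] [884.7 -71.4  72.6  30.2 -84.9]
[276. 229.] [604.6  75.3 212.8 129.1  35.8]
[243. 217.] [634.3 -54.2 126.1  45.4  86.3]
[217. 195.] [ 626.  -188.   107.7   45.    86.8]
[277. 194.] [468.1 -19.8 144.9  86.4  61.6]
[289. 145.] [ 253.8 -109.2   78.8   17.9  -78.3]
[218. 147.] [ 444.8 -343.3  125.3  111.9   -7.1]
[308. 152.] [164.7 -11.2 537.1 163.8 -11.2]
[191.  99.] [ 316.  -607.5   61.3   22.8   43.1]
scene handle 37 [ 434.02822949 -347.53568485   75.90774811] ((431.2264709472656, -347.7860107421875), (48.68470764160156, 21.083099365234375), 9.986600875854492)
scene dish 220 [429.23147867 317.90222248 118.11047673] ((427.8086853027344, 318.5015869140625), 35.38915252685547)
side handle 76 [ 429.33235183 -355.14991546   76.97493027] ((428.7116394042969, -354.43231201171875), (51.432193756103516, 22.496145248413086), 9.514917373657227)
side dish 120 [428.26573653 313.2069486  116.17070447] ((428.292724609375, 315.38330078125), 36.617496490478516)
```

send_rows(
  motion="-10 -30 30 0 0 8;-30 -70 40 0 0 16;-55 -115 40 0 0 24;-80 -160 40 0 0 32;-105 -205 40 0 0 40;-130 -250 40 0 0 48;-150 -295 40 0 0 56;-170 -340 40 0 0 64;-185 -380 40 0 0 72;-195 -410 40 0 0 80",
  claw=60,
)

```text
clock: 26.45
tcp_pos: [0.4479, -0.304, 0.1163]
eef_rot: [179.9, -0.2, 165.1]
ft_force: [-0.0, 1.1, -0.2]
opening: 0.0599
grip_force: 0.0
```

send_rows(
  motion="-8 -20 0 0 0 8;-14 -35 0 0 0 16;-18 -44 0 0 0 22;-18 -44 0 0 0 24;-18 -44 0 0 0 24;-18 -44 0 0 0 24",
)

```text
clock: 27.05
tcp_pos: [0.4314, -0.3467, 0.1168]
eef_rot: [179.9, -0.1, -171.2]
ft_force: [0.5, 0.1, -0.1]
opening: 0.0599
grip_force: 0.0
```

```bash
python3 - <<'E'
from h import *
o=ctrl.get_obs(); print(o['tcp_pos'],o['eef_rot'],o['opening'],o['q'])
f=grab('wrist'); 
P=P3(f); X,Y,Z=P[...,0],P[...,1],P[...,2]
m=(Z>71)&(Z<82)&(abs(X-430)<60)&(abs(Y+350)<60)&(f['z_map']>0)
n,l,st,ce=cv2.connectedComponentsWithStats(m.astype(np.uint8))
for i in range(1,n):
  if st[i,4]>50:
    q=P[l==i]; print(st[i],q.mean(0),cv2.minAreaRect(q[:,:2].astype(np.float32)))
save(cv2.resize(f['color'],(512,384)),'w6')
E
```

```text
[ 0.43135937 -0.34672293  0.11678615] [ 1.79860409e+02 -9.25661565e-02 -1.71234589e+02] 0.05990550956868281 [-4.57385913e+01  7.02429977e+00  5.34205486e-01  8.36773027e+01
  5.68984988e-03 -5.45038979e+01]
[ 232  163   32   68 2017] [ 426.99956731 -352.22472295   79.86106032] ((428.4906005859375, -351.9263916015625), (47.815311431884766, 21.569013595581055), 8.049361228942871)
```

View pics/w6.png

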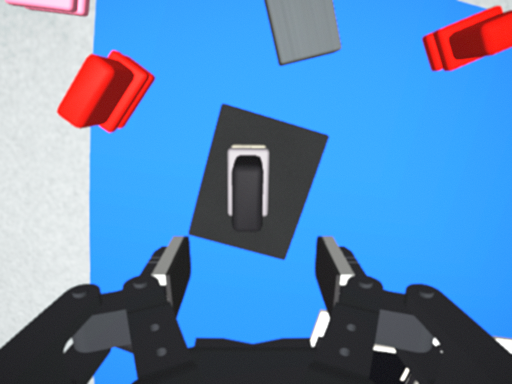

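```bash
python3 - <<'E'
from h import *
f=load('wrist'); g=cv2.resize(f['color'],None,fx=3,fy=3,interpolation=2).max(2)
m=np.zeros_like(g); m[285:800,540:1020]=(g[285:800,540:1020]<85)
m=cv2.morphologyEx(m,cv2.MORPH_CLOSE,np.ones((5,5)))
c=max(cv2.findContours(m,cv2.RETR_EXTERNAL,cv2.CHAIN_APPROX_NONE)[0],key=cv2.contourArea)
p=c.reshape(-1,2)/3-1/3
W=ray(f,p,.004)[:,:2]*1000; print(cv2.minAreaRect(W.astype(np.float32)))
E
```

```text
((439.9376220703125, -343.7596740722656), (96.65265655517578, 126.5433349609375), 82.33958435058594)
```

send_rows(
  motion="-1.5 -2.6 0 0 0 -0.4;-2.9 -5.2 0 0 0 -0.4;-2.9 -5.2 -20 0 0 -0.4;-2.9 -5.2 -45 0 0 -0.4;-2.9 -5.2 -70 0 0 -0.4;-2.9 -5.2 -90 0 0 -0.4;-2.9 -5.2 -100 0 0 -0.4;-2.9 -5.2 -101 0 0 -0.4;-2.9 -5.2 -101 0 0 -0.4",
)

```text
clock: 28.0
tcp_pos: [0.4295, -0.3531, 0.018]
eef_rot: [-180.0, 0.0, -171.6]
ft_force: [0.5, -0.4, 0.6]
opening: 0.06
grip_force: 0.0
```

```bash
python3 - <<'E'
from h import *
o=ctrl.get_obs(); print(o['tcp_pos'],o['eef_rot'],o['ft_force'])
E
```

```text
[ 0.42948695 -0.35307831  0.01798191] [-1.79958559e+02  2.78580110e-02 -1.71589134e+02] [ 0.48500245 -0.42860622  0.55235804]
```

send_rows(
  motion="0 0 0 0 0 0;0 0 0 0 0 0;0 0 0 0 0 0;0 0 0 0 0 0;0 0 0 0 0 0;0 0 0 0 0 0;0 0 0 0 0 0;0 0 0 0 0 0;0 0 0 0 0 0",
  claw=15,
)

```text
clock: 28.9
tcp_pos: [0.4295, -0.3531, 0.0176]
eef_rot: [-180.0, 0.0, -171.6]
ft_force: [0.9, -0.7, 2.0]
opening: 0.0213
grip_force: 61.3
```

send_rows(
  motion="0 0 15 0 0 0;0 0 40 0 0 0;0 0 75 0 0 0;0 0 110 0 0 0;0 20 145 0 0 0;0 50 175 0 0 0;0 90 185 0 0 0;0 130 185 0 0 0;0 170 185 0 0 0;0 210 185 0 0 0",
)

```text
clock: 29.9
tcp_pos: [0.428, -0.141, 0.2027]
eef_rot: [180.0, -0.1, -171.6]
ft_force: [0.7, -0.0, -1.7]
opening: 0.0213
grip_force: 60.9
```

send_rows(
  motion="0 40 0 0 0 0;0 80 0 0 0 0;0 120 0 0 0 0;0 160 0 0 0 -2;0 200 0 0 0 -4;0 240 0 0 0 -6;0 280 0 0 0 -8;0 320 0 0 0 -10;0 360 0 0 0 -12;0 400 0 0 0 -12",
)

```text
clock: 30.9
tcp_pos: [0.4279, 0.2584, 0.2025]
eef_rot: [-179.9, -0.1, 176.4]
ft_force: [0.4, 0.3, -2.3]
opening: 0.0211
grip_force: 60.9
```

send_rows(
  motion="0 30 0 0 0 0;0 50 0 0 0 0;0 58 0 0 0 0;0 58 0 0 0 0;0 58 0 0 0 0",
)

```text
clock: 31.4
tcp_pos: [0.4289, 0.3142, 0.2023]
eef_rot: [-179.9, -0.0, 176.4]
ft_force: [-0.7, 0.6, -1.4]
opening: 0.0212
grip_force: 60.8
```

```bash
python3 - <<'E'
from h import *
o=ctrl.get_obs(); print(o['tcp_pos'],o['eef_rot'],o['opening'],o['ft_force'],o['q'])
f=grab('wrist'); P=P3(f); X,Y,Z=P[...,0],P[...,1],P[...,2]
m=(Z>110)&(Z<124)&(abs(X-428)<60)&(abs(Y-317)<60)&(f['z_map']>0)
print('dish',m.sum(),P[m].mean(0),cv2.minEnclosingCircle(P[m][:,:2].astype(np.float32)))
v,u=np.nonzero(m); print(u.min(),u.max(),v.min(),v.max())
save(np.hstack([cv2.resize(f['color'],(400,300)),cv2.resize(grab('side')['color'][80:260,200:440],(400,300))]),'w7')
E
```

```text
[0.42892953 0.3141922  0.20232805] [-1.79922130e+02 -3.56183325e-02  1.76377015e+02] 0.02121556367173157 [-0.71078902  0.61129267 -1.4149389 ] [ 2.90247900e+01  3.84795634e+00  6.85501179e+00  9.30790549e+01
 -4.63514808e-02  3.26477794e+01]
dish 2265 [413.42714847 320.82693938 118.93078449] ((427.9947509765625, 316.8141784667969), 33.82440948486328)
217 297 144 209
```

View pics/w7.png

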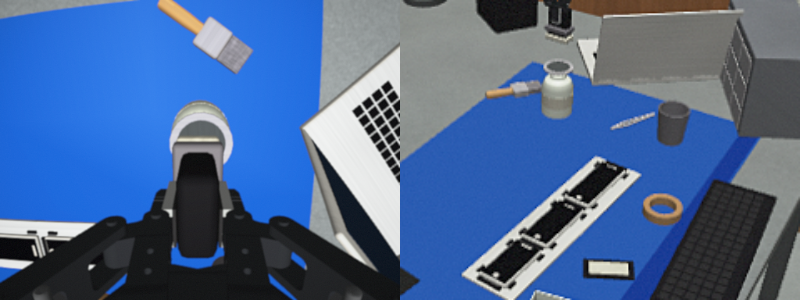

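send_rows(
  motion="0 2.5 -15 0 0 0;0 2.5 -35 0 0 0;0 2.5 -52 0 0 0;0 2.5 -62 0 0 0;0 2.5 -67 0 0 0;0 2.5 -71 0 0 0;0 2.5 -75 0 0 0;0 2.5 -79 0 0 0;0 2.5 -79 0 0 0",
)

```text
clock: 32.4
tcp_pos: [0.4296, 0.3178, 0.1238]
eef_rot: [180.0, 0.1, 176.4]
ft_force: [-0.8, -0.8, 1.3]
opening: 0.0211
grip_force: 61.3
```

send_rows(
  motion="0 0 -2 0 0 0;0 0 -4 0 0 0;0 0 -6 0 0 0;0 0 -6 0 0 0;0 0 -6 0 0 0",
)

```text
clock: 32.9
tcp_pos: [0.4296, 0.3179, 0.1177]
eef_rot: [180.0, 0.1, 176.4]
ft_force: [0.0, -0.9, 2.3]
opening: 0.0213
grip_force: 61.5
```

send_rows(
  motion="0 0 -1 0 0 0;0 0 -2 0 0 0;0 0 -2.5 0 0 0;0 0 -2.5 0 0 0;0 0 -2.5 0 0 0",
)

```text
clock: 33.4
tcp_pos: [0.4295, 0.3179, 0.1152]
eef_rot: [180.0, 0.1, 176.4]
ft_force: [0.0, -1.4, 4.5]
opening: 0.0212
grip_force: 61.6
```

```bash
python3 - <<'E'
from h import *
o=ctrl.get_obs(); print(o['tcp_pos'],o['ft_force'])
for n in('wrist','scene','side'):
  f=grab(n); P=P3(f); X,Y,Z=P[...,0],P[...,1],P[...,2]
  m=(Z>98)&(Z<124)&(abs(np.hypot(X-428,Y-316.8)-31)<3)&(f['z_map']>0)
  print(n,m.sum(),np.percentile(Z[m],[10,30,50,70,90]).round(1))
E
```

```text
[0.4295461  0.3178922  0.11516123] [ 0.02393529 -1.37794428  4.521634  ]
wrist 2081 [107.8 108.4 108.7 109.1 109.6]
scene 65 [104.6 107.3 108.7 110.6 115.7]
side 34 [103.6 104.8 106.  109.8 119.8]
```

send_rows(
  motion="0 0 -0.7 0 0 0;0 0 -0.7 0 0 0;0 0 -0.7 0 0 0;0 0 5 0 0 0;0 0 20 0 0 0;0 0 50 0 0 0;0 0 80 0 0 0;0 0 80 0 0 0",
)

```text
clock: 34.35
tcp_pos: [0.4303, 0.319, 0.1994]
eef_rot: [179.8, 0.2, 176.4]
ft_force: [0.5, 0.2, -0.8]
opening: 0.0211
grip_force: 60.9
```

```bash
python3 - <<'E'
from h import *
o=ctrl.get_obs(); print(o['tcp_pos'],o['eef_rot'],o['opening'],o['ft_force'])
s=grab('scene'); d=grab('side'); w=grab('wrist')
for n,F,B in(('scene',s,(190,90,350,265)),('side',d,(230,165,350,265)),('w',w,(0,0,512,384))):
  for b in glass(F,B,.016,70): 
    if abs(b[1][0]-630)<30 and b[1][3]>30: print(n,*b)
E
```

```text
[0.43026668 0.31895211 0.19938439] [179.77006452   0.24546774 176.42406886] 0.021084243247706278 [ 0.53445627  0.15302303 -0.79261436]
scene [274. 242.] [644.1 103.1 135.2  45.9  86.4]
scene [243. 217.] [634.2 -54.2 126.1  45.   86.3]
scene [217. 195.] [ 625.7 -187.9  107.4   45.1   86.5]
side [265. 235.] [ 621.2 -183.9  118.8   60.8   86. ]
side [290. 213.] [628.4 -51.1 139.1  60.2  84.4]
side [316. 189.] [639.6 100.5 153.   60.8  85.6]
w [264. 316.] [619.4 310.9 820.2 329.4  86.3]
```

send_rows(
  motion="10 -25 0 0 0 0;25 -65 0 0 0 0;45 -110 0 0 0 0;65 -155 0 0 0 0;85 -200 0 0 0 0;105 -245 -15 0 0 0;125 -290 -35 0 0 0;145 -335 -60 0 0 0;165 -380 -80 0 0 0;182 -420 -100 0 0 -0.2",
)

```text
clock: 35.5
tcp_pos: [0.6059, -0.0943, 0.0957]
eef_rot: [179.9, -0.3, 176.2]
ft_force: [0.5, 0.5, -2.0]
opening: 0.021
grip_force: 60.8
```

send_rows(
  motion="10 -25 -10 0 0 0;15 -38 -20 0 0 0;16 -41 -25 0 0 0;16 -41 -25 0 0 0;16 -41 -25 0 0 0",
)

```text
clock: 36.0
tcp_pos: [0.623, -0.1325, 0.0746]
eef_rot: [180.0, -0.0, 176.3]
ft_force: [-0.4, 0.9, -0.9]
opening: 0.0213
grip_force: 60.8
```

```bash
python3 - <<'E'
from h import *
o=ctrl.get_obs(); print(o['tcp_pos'],o['eef_rot'],o['opening'],o['ft_force'])
s=grab('scene'); d=grab('side')
for n,F,B in(('scene',s,(190,90,350,265)),('side',d,(230,165,350,265))):
  for b in glass(F,B,.016,70): 
    if abs(b[1][0]-630)<30 and b[1][3]>30: print(n,*b)
E
```

```text
[ 0.62296621 -0.13248588  0.07462954] [ 1.79953629e+02 -1.80296125e-02  1.76307764e+02] 0.021334323114984878 [-0.36066353  0.88471946 -0.90391217]
scene [274. 242.] [644.3 103.1 135.1  45.9  86.6]
scene [243. 217.] [634.2 -54.2 126.1  44.9  86.4]
side [265. 235.] [ 621.2 -184.   118.8   60.5   86. ]
side [288. 211.] [608.6 -45.4 131.5 100.8  84.4]
side [316. 189.] [639.  100.4 153.2  60.7  85.1]
```

send_rows(
  motion="3 -5 0 0 0 0;6 -10 -10 0 0 0;6 -10 -25 0 0 0;6 -10 -38 0 0 0;6 -10 -38 0 0 0;6 -10 -38 0 0 0",
)

```text
clock: 36.7
tcp_pos: [0.628, -0.1437, 0.0346]
eef_rot: [179.9, -0.2, 176.2]
ft_force: [-1.0, 0.6, -0.3]
opening: 0.021
grip_force: 60.9
```

send_rows(
  motion="0.8 1 -3 0 0 0;0.8 1 -6 0 0 0;0.8 1 -8 0 0 0;0.8 1 -9 0 0 0;0.8 1 -9 0 0 0",
)

```text
clock: 37.2
tcp_pos: [0.6308, -0.1432, 0.0283]
eef_rot: [-180.0, 0.1, 176.2]
ft_force: [0.9, 0.9, 1.9]
opening: 0.021
grip_force: 61.3
```

send_rows(
  motion="-0.2 -3 -0.3 0 0 0;-0.7 -9 -0.6 0 0 0;-1.2 -15 -0.6 0 0 0;-1.7 -21 -0.6 0 0 0;-2.2 -27 -0.6 0 0 0;-2.7 -33 -0.6 0 0 0;-3.2 -39 -0.6 0 0 0;-3.7 -45 -0.6 0 0 0;-4.2 -51 -0.6 0 0 0;-4.6 -57 -0.6 0 0 0",
)

```text
clock: 38.2
tcp_pos: [0.6254, -0.2007, 0.0267]
eef_rot: [-180.0, -0.0, 176.2]
ft_force: [0.6, 2.4, 2.3]
opening: 0.0212
grip_force: 61.4
```

send_rows(
  motion="-0.4 -6 0 0 0 0;-0.8 -12 0 0 0 0;-1.2 -18 0 0 0 0;-1.6 -24 0 0 0 0;-2 -30 0 0 0 0;-2.1 -32 0 0 0 0;-2.1 -32 0 0 0 0",
)

```text
clock: 38.9
tcp_pos: [0.6233, -0.2331, 0.0267]
eef_rot: [-179.9, -0.0, 176.2]
ft_force: [-0.0, 0.8, 2.8]
opening: 0.0213
grip_force: 61.4
```

send_rows(
  motion="0 0 8 0 0 0;0 0 25 0 0 0;0 0 50 0 0 0;2 25 60 0 0 0;5 65 60 0 0 0;7 105 60 0 0 0;9 145 60 0 0 0;11 185 60 0 0 0;13 215 60 0 0 0;15 233.5 60 0 0 0",
)

```text
clock: 39.9
tcp_pos: [0.6375, 0.0036, 0.086]
eef_rot: [-180.0, -0.1, 176.3]
ft_force: [-0.3, -0.2, -1.0]
opening: 0.0213
grip_force: 60.9
```

send_rows(
  motion="0 0 -10 0 0 0;0 0 -30 0 0 0;0 0 -47 0 0 0;0 0 -50 0 0 0;0 0 -50 0 0 0",
)

```text
clock: 40.4
tcp_pos: [0.6371, 0.0, 0.035]
eef_rot: [-180.0, -0.2, 176.1]
ft_force: [0.1, -0.2, -0.6]
opening: 0.0212
grip_force: 60.8
```

```bash
python3 - <<'E'
from h import *
o=ctrl.get_obs(); print(o['tcp_pos'],o['eef_rot'],o['opening'],o['ft_force'])
s=grab('scene'); d=grab('side')
for n,F,B in(('scene',s,(190,90,350,265)),('side',d,(230,165,350,265))):
  for b in glass(F,B,.016,70): 
    if abs(b[1][0]-630)<60 and b[1][3]>30: print(n,*b)
E
```

```text
[6.37101694e-01 4.65690944e-05 3.50242431e-02] [-179.9587336    -0.18690834  176.1242226 ] 0.02119474075349824 [ 0.1130573  -0.15533001 -0.62071182]
scene [274. 242.] [644.  103.1 135.2  45.8  86.4]
scene [249. 210.] [607.9 -60.2 142.5 127.2 -49.7]
scene [217. 196.] [ 626.  -187.9  107.3   44.6   86.4]
side [265. 235.] [ 621.2 -184.   118.8   60.5   86. ]
side [288. 214.] [627.6 -63.1 112.7  57.8  86.2]
side [308. 181.] [585.9 129.5 187.3 170.3  84.4]
```

send_rows(
  motion="0.2 0.5 -3 0 0 0;0.2 0.5 -6 0 0 0;0.2 0.5 -8 0 0 0;0.2 0.5 -9.5 0 0 0;0.2 0.5 -9.5 0 0 0;0.2 0.5 -9.5 0 0 0",
)

```text
clock: 41.1
tcp_pos: [0.6393, 0.0016, 0.0281]
eef_rot: [-180.0, 0.1, 176.2]
ft_force: [0.3, 0.1, 2.2]
opening: 0.0211
grip_force: 61.4
```

send_rows(
  motion="-0.3 -3 -0.3 0 0 0;-0.8 -9 -0.6 0 0 0;-1.3 -15 -0.6 0 0 0;-1.8 -21 -0.6 0 0 0;-2.2 -27 -0.6 0 0 0;-2.6 -33 -0.6 0 0 0;-3 -39 -0.6 0 0 0;-3.4 -45 -0.6 0 0 0;-3.8 -51 -0.6 0 0 0;-4.2 -57 -0.6 0 0 0",
)

```text
clock: 42.1
tcp_pos: [0.6343, -0.0557, 0.0265]
eef_rot: [180.0, -0.0, 176.2]
ft_force: [-0.3, 2.6, 1.7]
opening: 0.0211
grip_force: 61.4
```

send_rows(
  motion="-0.4 -6 0 0 0 0;-0.8 -12 0 0 0 0;-1.2 -18 0 0 0 0;-1.6 -24 0 0 0 0;-2 -30 0 0 0 0;-2.4 -36 0 0 0 0;-2.8 -42 0 0 0 0;-3.2 -48 0 0 0 0;-3.4 -50.5 0 0 0 0;-3.4 -50.5 0 0 0 0",
)

```text
clock: 43.1
tcp_pos: [0.6309, -0.1067, 0.0266]
eef_rot: [-179.9, -0.0, 176.2]
ft_force: [-0.7, 0.5, 2.8]
opening: 0.0213
grip_force: 61.5
```

send_rows(
  motion="0 0 8 0 0 0;0 0 25 0 0 0;0 0 50 0 0 0;2 25 60 0 0 0;5 65 60 0 0 0;8 105 60 0 0 0;11 145 60 0 0 0;14 185 60 0 0 0;16 225 60 0 0 0;18 265 60 0 0 0",
)

```text
clock: 44.1
tcp_pos: [0.6481, 0.1602, 0.0856]
eef_rot: [-179.9, -0.1, 176.2]
ft_force: [0.7, -0.1, -2.1]
opening: 0.0215
grip_force: 61.0
```

send_rows(
  motion="0 4 0 0 0 0;0 4.3 -10 0 0 0;0 4.3 -30 0 0 0;0 4.3 -47 0 0 0;0 4.3 -50 0 0 0;0 4.3 -50 0 0 0;0 4.3 -50 0 0 0",
)

```text
clock: 44.8
tcp_pos: [0.6494, 0.1626, 0.0372]
eef_rot: [-180.0, 0.0, 176.1]
ft_force: [0.4, -0.6, -0.2]
opening: 0.0212
grip_force: 60.8
```

```bash
python3 - <<'E'
from h import *
o=ctrl.get_obs(); print(o['tcp_pos'],o['eef_rot'],o['opening'],o['ft_force'])
s=grab('scene'); d=grab('side')
for n,F,B in(('scene',s,(190,90,350,265)),('side',d,(230,165,350,265))):
  for b in glass(F,B,.016,70): 
    if abs(b[1][0]-630)<60 and b[1][3]>30: print(n,*b)
E
```

```text
[0.64942726 0.16262776 0.0371802 ] [-1.79985225e+02  4.43832550e-02  1.76137580e+02] 0.0211688701188224 [ 0.41654191 -0.63964952 -0.24478743]
scene [282. 238.] [621.1 109.1 165.9 117.6 -53.4]
scene [243. 217.] [634.3 -54.9 127.5  45.4  86.3]
scene [219. 197.] [ 627.7 -179.8   98.9   44.7   86. ]
side [267. 236.] [ 625.7 -180.3  111.2   50.4   86.6]
side [290. 213.] [628.4 -50.9 138.7  60.2  84.4]
side [314. 190.] [637.9  92.2 135.6  57.3  86.2]
side [328. 168.] [619.1 226.8  60.9  52.3 -67. ]
```

```bash
python3 - <<'E'
from h import *
s=load('scene');d=load('side')
save(np.hstack([cv2.resize(s['color'][175:255,195:280],(400,376),interpolation=2),cv2.resize(d['color'][190:270,230:315],(400,376),interpolation=2)]),'k')
for n in('scene','side'):
  F=load(n);P=P3(F);m=(abs(P[...,0]-625)<60)&(P[...,1]<-115)&(P[...,1]>-265)&(F['z_map']>0)
  for y in range(-250,-119,10):
    q=m&(abs(P[...,1]-y)<5); print(n,y,np.percentile(P[...,2][q],[50,90]).round(1),end=';')
  print()
E
```

```text
scene -250 [ 4.8 10.3];scene -240 [ 4.8 12.2];scene -230 [ 9.3 16.8];scene -220 [10.5 17. ];scene -210 [ 7.6 16.2];scene -200 [ 8.9 17.8];scene -190 [10.1 17.1];scene -180 [ 8.2 18.1];scene -170 [ 8.6 16.1];scene -160 [ 7.  15.5];scene -150 [ 8.5 17.8];scene -140 [ 9. 16.];scene -130 [10.3 18. ];scene -120 [ 6.1 12.3];
side -250 [ 6.6 11.5];side -240 [ 7.4 14.9];side -230 [11.3 17.5];side -220 [12.4 17.1];side -210 [ 8.5 17.4];side -200 [ 8.9 17.4];side -190 [11.9 17. ];side -180 [11.1 17.3];side -170 [11.4 18.1];side -160 [10.6 18.1];side -150 [10.8 17.3];side -140 [11.4 17.2];side -130 [ 8.7 16.2];side -120 [ 8.3 14.2];
```

View pics/k.png

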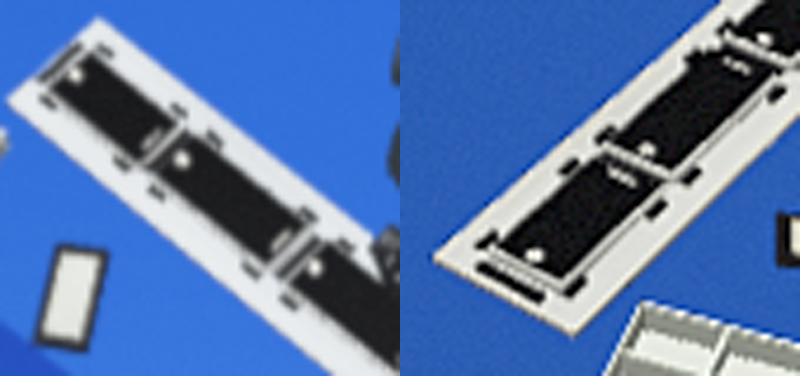

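send_rows(
  motion="0 0 -3 0 0 0;0 0 -6 0 0 0;0 0 -8 0 0 0;0 0 -9.5 0 0 0;0 0 -9.5 0 0 0;0 0 -9.5 0 0 0",
)

```text
clock: 45.5
tcp_pos: [0.6494, 0.1637, 0.0278]
eef_rot: [180.0, 0.1, 176.2]
ft_force: [0.0, 0.3, 1.2]
opening: 0.021
grip_force: 61.4
```

send_rows(
  motion="-0.3 -3 -0.6 0 0 0;-0.8 -9 -1.1 0 0 0;-1.2 -15 -1.1 0 0 0;-1.6 -21 -1.1 0 0 0;-2 -27 -1.1 0 0 0;-2.4 -33 -1.1 0 0 0;-2.8 -39 -1.1 0 0 0;-3.2 -45 -1.1 0 0 0;-3.6 -51 -1.1 0 0 0;-4 -57 -1.1 0 0 0",
)

```text
clock: 46.5
tcp_pos: [0.6449, 0.1061, 0.026]
eef_rot: [180.0, -0.0, 176.2]
ft_force: [0.1, 1.8, 2.9]
opening: 0.0211
grip_force: 61.5
```

send_rows(
  motion="-0.4 -6 0 0 0 0;-0.8 -12 0 0 0 0;-1.2 -18 0 0 0 0;-1.6 -24 0 0 0 0;-2 -30 0 0 0 0;-2.4 -36 0 0 0 0;-2.8 -42 0 0 0 0;-3.2 -48 0 0 0 0;-3.6 -54 0 0 0 0;-4 -60 0 0 0 0",
)

```text
clock: 47.5
tcp_pos: [0.6409, 0.0461, 0.0259]
eef_rot: [-180.0, -0.0, 176.2]
ft_force: [-0.5, 3.2, 2.7]
opening: 0.0211
grip_force: 61.5
```

send_rows(
  motion="-0.4 -6 0 0 0 0;-0.6 -8 0 0 0 0;-0.6 -8 0 0 0 0",
)

```text
clock: 47.8
tcp_pos: [0.6403, 0.0377, 0.026]
eef_rot: [-179.9, -0.0, 176.2]
ft_force: [1.6, 1.0, 2.6]
opening: 0.0209
grip_force: 61.5
```

send_rows(
  motion="0 0 8 0 0 0;0 0 25 0 0 0;0 0 50 0 0 0;-8 -20 80 0 0 0;-20 -50 100 0 0 0;-35 -80 120 0 0 0;-45 -110 130 0 0 2;-55 -140 130 0 0 4;-65 -170 130 0 0 6;-75 -200 130 0 0 8",
)

```text
clock: 48.8
tcp_pos: [0.5637, -0.1628, 0.1551]
eef_rot: [-180.0, -0.2, -175.7]
ft_force: [0.2, 0.0, -1.7]
opening: 0.0211
grip_force: 60.9
```

```bash
python3 - <<'E'
from h import *
o=ctrl.get_obs(); print(o['tcp_pos'],o['eef_rot'],o['opening'],o['ft_force'])
s=grab('scene'); d=grab('side')
for n,F,B in(('scene',s,(190,90,350,265)),('side',d,(230,165,350,265))):
  for b in glass(F,B,.016,70): 
    if abs(b[1][0]-630)<60 and b[1][3]>30: print(n,*b)
E
```

```text
[ 0.56371953 -0.16276468  0.1551066 ] [-1.79974368e+02 -1.77978199e-01 -1.75710088e+02] 0.021073885130089447 [ 0.19669021  0.03346884 -1.67456286]
scene [274. 242.] [644.1 103.1 135.2  45.9  86.4]
scene [243. 217.] [634.1 -54.8 127.2  45.   86.3]
scene [219. 197.] [ 627.6 -179.8   99.    44.7   85.9]
side [267. 236.] [ 625.7 -180.3  111.2   50.4   86.6]
side [290. 213.] [628.4 -50.9 138.7  60.2  84.4]
side [316. 189.] [639.6 100.5 153.   60.8  85.6]
```

send_rows(
  motion="-15 -20 0 0 0 -2;-35 -50 -5 0 0 -4;-55 -82 -15 0 0 -6;-75 -112 -25 0 0 -8;-95 -142 -40 0 0 -10;-110 -165 -50 0 0 -12;-118 -178 -55 0 0 -12;-122 -183 -55 0 0 -12;-122 -183 -55 0 0 -12;-122 -183 -55 0 0 -12",
)

```text
clock: 49.9
tcp_pos: [0.4444, -0.3437, 0.1018]
eef_rot: [180.0, 0.1, 172.3]
ft_force: [0.6, -0.7, -1.4]
opening: 0.0215
grip_force: 60.8
```

```bash
python3 - <<'E'
from h import *
o=ctrl.get_obs(); print(o['tcp_pos'],o['eef_rot'],o['opening'],o['ft_force'])
f=grab('wrist'); s=grab('scene'); d=grab('side')
# pad far corners / edges seen by wrist; full pad in scene
for n,F in(('w',f),('scene',s),('side',d)):
  k=3; g=cv2.resize(F['color'],None,fx=k,fy=k,interpolation=2)
  m=((g[...,2].astype(int)-g[...,0]<40)&(g.max(2)<85)).astype(np.uint8)
  W=np.array([[.44+a,-.345+b,.004] for a in(-.09,.09) for b in(-.09,.09)]); p=proj(F,W)*k
  x0,y0=np.maximum(p.min(0),0).astype(int); x1,y1=p.max(0).astype(int)
  mm=np.zeros_like(m); mm[y0:y1,x0:x1]=m[y0:y1,x0:x1]
  c=max(cv2.findContours(mm,cv2.RETR_EXTERNAL,cv2.CHAIN_APPROX_NONE)[0],key=cv2.contourArea)
  q=ray(F,c.reshape(-1,2)/k-1/3,.004)[:,:2]*1000
  print(n,cv2.minAreaRect(q.astype(np.float32)),q[:,0].min(),q[:,0].max(),q[:,1].min(),q[:,1].max())
E
```

```text
[ 0.4444071  -0.34370482  0.10175262] [1.79999623e+02 6.50465871e-02 1.72294322e+02] 0.021475117313991984 [ 0.59908709 -0.73236882 -1.42919668]
w ((458.30377197265625, -346.5211181640625), (131.9182586669922, 163.391845703125), 82.31835174560547) 371.26884340444707 548.0832242708705 -422.8085782582536 -287.52134843797677
scene ((442.1924133300781, -339.58575439453125), (93.90036010742188, 123.57698059082031), 82.48129272460938) 376.3769041305055 507.81151213847306 -392.7315562162281 -286.53042758995906
side ((440.7083740234375, -345.5711975097656), (98.37519836425781, 128.41758728027344), 82.3742904663086) 371.4633735922313 509.71992723955816 -402.25992840018364 -290.58866746124755
```

send_rows(
  motion="-1.7 0 0 0 0 0;-3.5 -0.3 -15 0 0 0;-3.5 -0.3 -40 0 0 0;-3.5 -0.3 -60 0 0 0;-3.5 -0.3 -72 0 0 0;-3.5 -0.3 -79 0 0 0;-3.5 -0.3 -82 0 0 0;-3.5 -0.3 -83.5 0 0 0;-3.5 -0.3 -83.5 0 0 0;-3.5 -0.3 -83.5 0 0 0",
)

```text
clock: 51.05
tcp_pos: [0.4407, -0.3455, 0.0185]
eef_rot: [-179.9, 0.1, 172.2]
ft_force: [0.3, 0.7, -1.6]
opening: 0.0215
grip_force: 60.9
```

send_rows(
  motion="0 0 -0.5 0 0 0;0 0 -1 0 0 0;0 0 -1 0 0 0;0 0 -1 0 0 0",
)

```text
clock: 51.45
tcp_pos: [0.4406, -0.3455, 0.0172]
eef_rot: [-179.9, 0.1, 172.2]
ft_force: [1.3, -1.0, 1.6]
opening: 0.0215
grip_force: 61.3
```

```bash
python3 -c "
from h import *
o=ctrl.get_obs(); print(o['tcp_pos'],o['ft_force'])"
```

```text
[ 0.44064904 -0.34546623  0.01721601] [ 1.33836752 -0.98577384  1.64686239]
```

Contact made; release and lift, then move over the short phone to check it.

send_rows(
  motion="0 0 0.3 0 0 0;0 0 0.3 0 0 0;0 0 0.3 0 0 0;0 0 0.3 0 0 0;0 0 0.3 0 0 0;0 0 0.3 0 0 0;0 0 5 0 0 0;0 0 25 0 0 0;0 0 60 0 0 0;0 0 100 0 0 0",
  claw=55,
)

```text
clock: 52.45
tcp_pos: [0.4389, -0.3437, 0.1162]
eef_rot: [179.9, -0.2, 172.2]
ft_force: [0.3, 0.6, 0.5]
opening: 0.0552
grip_force: 0.0
```

send_rows(
  motion="20 10 20 0 0 -8;50 30 20 0 0 -16;80 60 20 0 0 -24;105 90 20 0 0 -32;130 120 20 0 0 -40;150 140 20 0 0 -48;160 150 20 0 0 -56;165 155 20 0 0 -64;170 160 20 0 0 -72;175 160 20 0 0 -80",
)

```text
clock: 53.45
tcp_pos: [0.6153, -0.1837, 0.1369]
eef_rot: [180.0, -0.0, 92.0]
ft_force: [0.2, 0.4, -0.6]
opening: 0.0555
grip_force: 0.0
```

send_rows(
  motion="0 0 0 0 0 -5;0 0 0 0 0 -6;0 0 0 0 0 -6;0 0 0 0 0 -6",
)

```text
clock: 53.85
tcp_pos: [0.6148, -0.1848, 0.1366]
eef_rot: [180.0, 0.0, 86.3]
ft_force: [-0.3, 0.2, 0.1]
opening: 0.0552
grip_force: 0.0
```

```bash
python3 - <<'E'
from h import *
o=ctrl.get_obs(); print(o['tcp_pos'],o['eef_rot'])
f=grab('wrist'); P=P3(f)
for b in glass(f,(0,0,512,384),.016,75): 
  if b[0][1]<290:print('w',*b)
for y in range(-250,-119,8):
  q=(abs(P[...,0]-625)<20)&(abs(P[...,1]-y)<3)&(f['z_map']>.2); print(y,np.percentile(P[...,2][q],[20,50,80]).round(1) if q.any() else None,end=';')
for n in('scene','side'):
  F=grab(n); P=P3(F); X,Y,Z=P[...,0],P[...,1],P[...,2]
  m=(Z>72)&(Z<84)&(abs(X-440)<60)&(abs(Y+345)<60)&(F['z_map']>0)
  print(n,'handle',P[m].mean(0),cv2.minAreaRect(P[m][:,:2].astype(np.float32)))
save(np.hstack([cv2.resize(f['color'],(400,300)),cv2.resize(load('side')['color'][190:270,140:260],(400,300),interpolation=2)]),'fin')
E
```

```text
[ 0.61481597 -0.18478237  0.13663947] [1.79995469e+02 3.31169167e-03 8.62704535e+01]
w [261. 233.] [ 620.3 -245.7   46.7    6.    -3.8]
w [296. 215.] [ 655.4 -228.4   15.5    3.6   86.2]
w [227. 214.] [ 587.9 -223.9   16.     3.7   85. ]
w [300. 128.] [ 661.  -144.3   15.4    3.5   87.1]
w [225. 128.] [ 593.5 -139.8   15.6    3.6   85.1]
w [265. 171.] [ 627.2 -183.   104.1   50.1   86.2]
w [263. 106.] [ 628.6 -122.9   46.5    6.1   -4.2]
w [301.  83.] [ 663.5 -105.3   15.2    3.8   85.4]
w [225.  83.] [ 596.3 -100.9   15.3    3.7   86. ]
w [419.  73.] [ 769.6 -101.5   86.6   42.3   28.6]
w [510.  63.] [859.2 -96.1 115.6   5.7 -84.5]
w [264.  50.] [632.8 -74.3  78.   50.2  86.5]
-250 [11.2 11.7 12.4];-242 [ 6.5  7.2 10.2];-234 [15.9 16.6 17.4];-226 [16.3 16.9 17.4];-218 [16.5 17.1 17.7];-210 [16.5 17.1 17.6];-202 [16.5 17.2 17.7];-194 [16.5 17.1 17.6];-186 [16.5 17.  17.5];-178 [16.4 16.9 17.6];-170 [16.3 16.9 17.6];-162 [16.3 16.9 17.6];-154 [16.3 16.9 17.5];-146 [16.3 16.9 17.5];-138 [16.4 17.  17.5];-130 [14.6 16.  16.9];-122 [11.1 11.8 12.4];scene handle [nan nan nan] ((0.0, 0.0), (0.0, 0.0), 0.0)
side handle [ 441.42748977 -349.57009368   78.2414049 ] ((439.65081787109375, -347.30389404296875), (23.5855712890625, 51.10289764404297), 85.45243072509766)<stdin>:11: RuntimeWarning: Mean of empty slice.
  ret = um.true_divide(
```

View pics/fin.png

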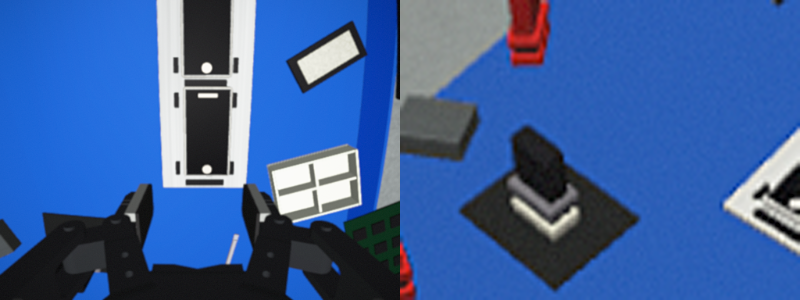

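```bash
python3 -c "
from plant import ctrl
print(ctrl.finish_job())"
```

```text
the job is handed in; nothing more can be done
None
```

I handed the job in at about 54 s: all three phones are seated glass up in their own bays and were each wiped once, shortest to longest, and the wetted wiper is back upright in the middle of its pad; the short phone shifted about 4 mm inside its bay after its wipe, but the last look showed it still flat and seated.

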